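# Slide the charm tray under the curing lamp and trip its start switch

### The arm

A 6-joint arm with a two-finger parallel gripper is mounted at the origin on the work surface. World frame = base frame: x ahead of the robot, y to its left, z up, the work surface at z = 0. Lengths are in m, angles in rad, forces in N, time in s.
With the tool pointing down it reaches from about 0.4 to 0.825 m from the base axis. Payload 7 kg.
Tool frame: the origin (TCP) lies midway between the tips of the shut fingers; the grasp point (between the pads) lies arm.pinch_z behind it (arm.pinch_z is the distance from the TCP to the grasp point, in m); y points along the fingers, z is the direction in which the jaws open and shut, and the axes are right-handed (so a half turn about y gives the same grasp; the last joint's range is limited). The gripper opens to 85 mm and grips with 20 to 120 N. Pads are 22 mm wide; open, the fingers measure 114 mm over their backs; the gripper's body (76 mm by 85 mm) begins 54 mm behind the grasp point. The pads swing forward as they close: fully open they stand 13 mm farther back than shut.
Start: joints at [1.407, 0.359, 0.012, 0, -1.224, -0.288], TCP at [0.295, 0.607, 0.231] pointing down, gripper open.
Joint ranges: [-3.07, 3.07], [-1.43, 2.12], [-1.02, 1.25], [-3.03, 1.67], [-3.05, -0], [-3.03, 3.03]. Speed limits (rad/s): [2.39, 2.39, 3.01, 3.14, 3.14, 3.14].

### API

Orientations are given as a rotation vector (axis times angle).
In Python, from plant import arm, eyes, finish_job, spotter gives the robot as it stands.
- The arm moves only by the tool apply_moves, never from a script. Its argument "targets" is a list of rows, each a list of 2 entries, a list of its own where there are three numbers: the shift along the tool's x, y, z in mm, then the turn, a rotation vector about the tool's x, y, z in degrees. A call has 1 to 10 rows; each row is the pose to reach, as a shift and turn from the pose measured when the call began, along the tool's axes at that moment; what a row does not reach only later rows make up. A row lasts 1/10 s, in which the tool goes at most 50 mm and 8.59 degrees, less where a joint would pass 70% of its speed; a pose out of reach is approached as far as the arm can. A call with a gripper value outside its range is refused whole. "fingers" is the opening, from 0 (shut) to 1 (fully open), set as the call begins (left out, the last holds). The fingers move at their own pace and stop on an object; "newtons" is the grip in N (left out, the last holds). Time passes only in rows, so rows that repeat a pose let the fingers close. It gives the time, the measured TCP pose, the force and the opening at its end, in the units of the state.
- arm.read_state(): the state, without advancing time (a new reading comes with each control period).
- eyes.capture(name): name is "side" or "top" or "wrist"; returns a dict with "img" (480x640x3 uint8, blue, green, red), "fx", "fy", "cx", "cy" (pixels), "R" (3x3) and "t" (3): a world point X has camera coordinates R X + t; the wrist camera has in their place "tool_from_camera" (4x4, takes a point from camera to tool coordinates, whose origin is the TCP and whose axes are the tool frame's). Camera axes: x right, y down, z forward; pixel columns grow to the right and rows downward; lengths in m; the calibration is good to about 2 mm. A picture is of the moment at which its call begins: read the wrist's pose just before it. There is no depth.
- finish_job(): hands the job in, once; it reports no verdict.
Trained networks look in a picture, given as the dict that the camera call returned (one of the last four; its "shot" number tells which), for a name from the list of things; names that differ only in an ending like _2 or _b are one class to them, and where a whole thing is asked for, a point or a joint stands for the part that bears it (a point fixed in the world has none). Each returns a list of dicts, best first, with "confidence" (0 to 1); they miss things now and then, are a little off and sometimes report something else, mostly with a low value. They report only what shows in the picture. A call takes as long as a camera call.
- spotter.look_for(picture, query): "location" ([column, row] in pixels, amid what is visible of it).
- spotter.place_of(picture, query): "location" ([column, row] in pixels: a listed point, or the origin of a listed thing).
The state is a dict: "time_s": time; "joint_pos": joint angles; "qd": joint speeds; "joint_efforts": joint torques, N m; "position": TCP position; "ee_rot": TCP orientation; "contact_force": force on the tool from outside, world axes, zero at the start; "wrist_torque": the same for the moment, N m; "finger_gap": opening from 0.0 (shut) to 1.0 (fully open).
Only numpy, scipy, OpenCV 4.12 (cv2) and the standard library are available. Lean on these libraries where they do the work, as an engineer would, in place of code of your own. Each camera call takes 0.05 s, during which the arm holds its last target.

### The job

Put the small tray carrying the clay toadstool into the lane of the curing lamp, grip block towards the open mouth of the lane, and slide it right in under the lamp head until its front wall pushes the start switch at the back in as far as it goes; press firmly for about half a second but do not ram it. Then let go, leaving the tray lying in the lane with its tail no longer sticking out of the lamp's front, and the toadstool still standing in it; leave the jar and paint bottles where they are.

Things in the scene. Friction and masses are not known exactly. Their poses are not given: they have to be found in the camera images.
- lane: White curing lamp, fixed. Origin: on the table below the middle of the lamp head's front face; x runs along the lane in the sliding direction (in under the head), z up. Floor plate 4 mm thick, 124 wide, x -150 to 150. The head covers x 0 to 85, 124 wide, underside 48 and top 120 mm above the table, on side walls at |y| over 38. The open mouth faces the robot's right (-y).
- lane_mouth (a point): Lane entry, on the lane's floor (4 mm above the table), at x -55 of the lamp's frame, same axes. From here on two fences, 14 mm high above the table, leave a lane 68 mm wide, centred, to the back end. For 33 mm before this point they flare to about 80 mm; before that there are none.
- tray: Loose light wooden tray, 90 mm (x) by 64 mm (y), about 160 g. Origin: centre of its underside; x axis points to its front, z up. Floor 4 mm thick, side rims 9 mm high, front wall (x 41 to 45) 22 mm high. At the tail an upright grip block 16 mm (x -45 to -29) by 28 mm (y), from the floor to 36 mm high; its rear face is flush with the tray's tail.
- charm: Loose clay toadstool, white foot and brown cap, standing in the tray on the floor in front of the grip block: 28 mm tall, foot 24 mm and cap 32 mm diameter, 20 g. Origin: centre of its underside, z up.
- switch: Black start switch box, 30 by 40 by 34 mm, fixed on the lane's floor behind the head, up to 10 mm nearer or farther in each setup. Origin: centre of its underside, x along the lane. A 12 mm round steel plunger points to the mouth, 16 mm above its underside, its end 27 mm before the origin when out, 19 when in. The tray's tail is then 10 to 20 mm inside the lamp's front.
- plunger (a joint): Stroke of the switch plunger: 0 out, 0.008 m fully in. Sprung: 1.4 N to start, 5 N fully in; it returns when released and may push the tray back up to 8 mm.
- jar: Bystander: glass jar with steel lid, 68 mm diameter, 95 mm tall; origin at the centre of its underside.
- paint_a: Bystander: red paint bottle, 34 mm diameter, 85 mm tall; origin at the centre of its underside.
- paint_b: Bystander: green paint bottle, 34 mm diameter, 85 mm tall; origin at the centre of its underside.
- tray_front (a point): Point on the tray: middle of its front edge, on the underside, 45 mm ahead of its origin.

How it is judged:
On the way, in this order (a step that is already met when the one before it is completed fails the run):
1. the tray lies flat in the lane, front first, its front at least 5 mm in under the lamp head (y of tray in the frame of lane between -0.006 and 0.006 m and z of tray in the frame of lane below 0.009 m and angle between the x axis of tray and the x axis of lane, either way round below 0.12 rad and angle between tray's own z axis and vertical below 0.1 rad and x of tray in the frame of lane above -0.04 m and x of tray_front in the frame of lane above 0 m), for 0.1 s.
2. the tray presses the switch plunger in fully (over 7.2 of its 8 mm) for 0.2 s (y of tray in the frame of lane between -0.006 and 0.006 m and z of tray in the frame of lane below 0.009 m and angle between the x axis of tray and the x axis of lane, either way round below 0.12 rad and angle between tray's own z axis and vertical below 0.1 rad and value of joint plunger above 0.0072 m and contact force between tray and switch above 1 N), for 0.2 s.
At the end, for the whole second after the job is handed in: The tray lies flat in the lane, front inwards (within 6 mm of its middle, 0.12 rad of its direction), at rest, its tail no more than 2 mm out of the lamp's front face, the toadstool standing upright (within 0.25 rad) inside the tray (y of tray in the frame of lane between -0.006 and 0.006 m and z of tray in the frame of lane below 0.009 m and angle between the x axis of tray and the x axis of lane, either way round below 0.12 rad and angle between tray's own z axis and vertical below 0.1 rad and angle between charm's own z axis and vertical below 0.25 rad and x of charm in the frame of tray between -0.03 and 0.042 m and y of charm in the frame of tray between -0.03 and 0.03 m and z of charm in the frame of tray below 0.012 m and x of tray in the frame of lane above 0.043 m and x of tray_front in the frame of lane above 0.085 m and linear speed of tray below 0.02 m/s and linear speed of charm below 0.03 m/s); the robot touches nothing.
It fails at once if the tray is rammed against the switch (over 60 N) (contact force between tray and switch above 60 N).
It fails at once if the jar or a paint bottle is moved more than 20 mm (distance of any of jar, paint_a, paint_b from where it was at the start of the episode above 0.02 m).
It also fails if it takes over 69 s, if anything falls off the work surface, if the arm or the gripper's body presses on something with over 40 N, if the wrist force passes 120 N, or if a joint passes its speed limit or range.

## Working session

There is one attempt and no reset: what is moved stays moved. The work goes in short steps, Python scripts to look and compute and a tool call to move; the robot and the scene stay as the last step left them, time stands still between calls to the robot, and variables do not carry over. Pictures are saved under pics/ and viewed, and the job is handed in when it is done.

Besides the shell and the picture viewer there is one more tool, called after "Emit:" as name(argument=value, ...) on one line, values as JSON. apply_moves: Moves the arm, as the interface text tells. Its arguments: {"type":"object","properties":{"targets":{"type":"array"},"fingers":{"type":"number"},"newtons":{"type":"number"}},"required":["targets"]}

```bash
ls; mkdir -p pics
python3 - <<'E'
from plant import arm, eyes, finish_job, spotter
import cv2,numpy as np
np.set_printoptions(precision=4,suppress=True)
s=arm.read_state();print(s, arm.pinch_z)
for n in ("top","side","wrist"):
    p=eyes.capture(n);cv2.imwrite(f"pics/{n}0.png",p["img"])
    print(n,p["fx"],p["fy"],p["cx"],p["cy"],p.get("R"),p.get("t"),p.get("tool_from_camera"))
    for q in ("lane","lane_mouth","tray","tray_front","charm","switch","jar","paint_a","paint_b"):
        r=spotter.place_of(p,q)
        print(q,[(np.round(d["location"],1),round(d["confidence"],2)) for d in r[:3]])
E
```

```text
pics
{'time_s': 0.0, 'joint_pos': array([ 1.4071,  0.3593,  0.0111, -0.0004, -1.2241, -0.2881]), 'qd': array([-0.0004, -0.0012, -0.0003, -0.0003,  0.0007, -0.0001]), 'joint_efforts': array([ -0.0015, -58.3326,  29.341 ,   6.9364,  -0.006 ,  -0.    ]), 'position': array([0.2945, 0.6068, 0.2304]), 'ee_rot': array([-0.4527, -1.9689,  1.9721]), 'contact_force': array([ 0.2029,  0.0015, -0.2122]), 'wrist_torque': array([ 0.0151, -0.0101, -0.0064]), 'finger_gap': 1.002160470048709} 0.0187
top 622.6472627081318 622.6472627081318 330.48327502013734 232.48233920127186 [[ 0.02   -0.9996 -0.0204]
 [-0.9838 -0.0161 -0.1785]
 [ 0.1781  0.0236 -0.9837]] [-0.0195  0.6258  1.0054] None
lane [(array([307.4, 255.4]), 0.84)]
lane_mouth [(array([336.3, 254.9]), 0.63)]
tray [(array([458.5, 339.4]), 0.56), (array([338.2, 253.9]), 0.17)]
tray_front [(array([438.4, 335.7]), 0.71)]
charm [(array([450.7, 338.2]), 0.59)]
switch [(array([234.6, 257.1]), 0.95), (array([457.8, 340.1]), 0.31)]
jar [(array([469.3, 226.9]), 0.55)]
paint_a [(array([367.9, 143.4]), 0.97), (array([263.7, 159.2]), 0.97)]
paint_b [(array
[... 255 characters left out ...]
rray([282.5, 261. ]), 0.86)]
lane_mouth [(array([299.7, 271.3]), 0.95)]
tray [(array([312.7, 369.4]), 0.75)]
tray_front [(array([292.7, 349.3]), 0.57)]
charm [(array([304.3, 358.8]), 0.79)]
switch []
jar [(array([413.7, 320.6]), 0.92)]
paint_a [(array([329.3, 220.5]), 0.85), (array([402.8, 248.3]), 0.74)]
paint_b [(array([329.3, 220.5]), 0.85), (array([402.8, 248.3]), 0.74)]
wrist 336.5769253970527 336.5769253970527 316.38711271101795 239.26349007704974 None None [[ 0.0001  0.9571  0.2897 -0.0731]
 [ 0.0002 -0.2897  0.9571 -0.1427]
 [ 1.     -0.     -0.0002  0.0001]
 [ 0.      0.      0.      1.    ]]
lane []
lane_mouth []
tray []
tray_front []
charm []
switch []
jar []
paint_a []
paint_b []
```

View pics/top0.png

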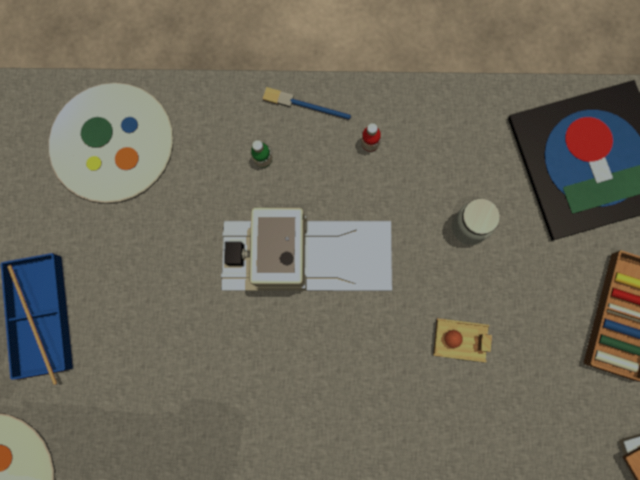

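View pics/side0.png

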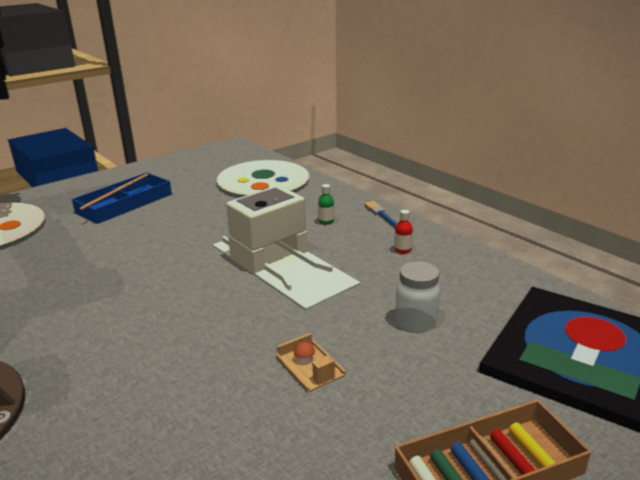

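View pics/wrist0.png

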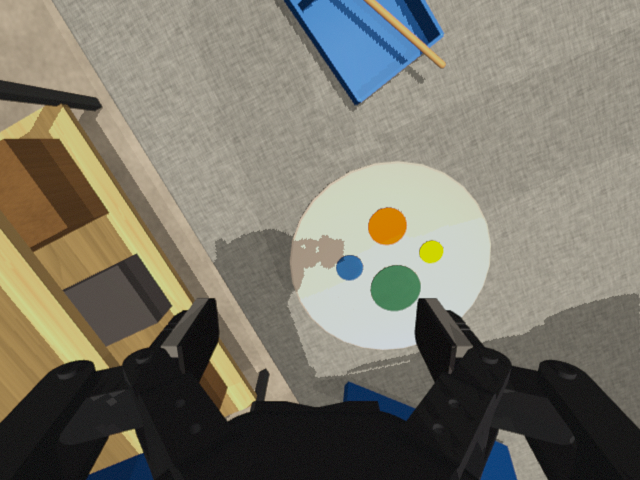

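```bash
cat > h.py <<'E'
from plant import arm, eyes, finish_job, spotter
import cv2,numpy as np
from scipy.spatial.transform import Rotation as Ro
np.set_printoptions(precision=4,suppress=True)
def cam(p,s=None):
    if "R" in p and p["R"] is not None: return np.array(p["R"]),np.array(p["t"])
    T=np.eye(4);T[:3,:3]=Ro.from_rotvec(s["ee_rot"]).as_matrix();T[:3,3]=s["position"]
    W=np.linalg.inv(T@np.array(p["tool_from_camera"]));return W[:3,:3],W[:3,3]
def toplane(p,px,z,s=None):
    R,t=cam(p,s);px=np.atleast_2d(px).astype(float)
    d=np.c_[(px[:,0]-p["cx"])/p["fx"],(px[:,1]-p["cy"])/p["fy"],np.ones(len(px))]@R
    c=-R.T@t
    return c+d*((z-c[2])/d[:,2])[:,None]
def proj(p,X,s=None):
    R,t=cam(p,s);c=np.atleast_2d(X)@R.T+t
    return np.c_[c[:,0]/c[:,2]*p["fx"]+p["cx"],c[:,1]/c[:,2]*p["fy"]+p["cy"]]
E
python3 - <<'E'
from h import *
p=eyes.capture("top")
for q,z in (("lane",0),("lane_mouth",.004),("tray",0),("tray_front",0),("charm",.004),("switch",.004),("jar",0),("paint_a",0)):
    for d in spotter.place_of(p,q)[:2]:
        if d["confidence"]>.3: print(q,round(d["confidence"],2),toplane(p,d["location"],z))
s=eyes.capture("side")
for q,z in (("lane",0),("lane_mouth",.004),("tray",0),("tray_front",0),("charm",.004),("jar",0),("paint_a",0)):
    for d in spotter.place_of(s,q)[:2]:
        if d["confidence"]>.3: print("S",q,round(d["confidence"],2),toplane(s,d["location"],z))
im=p["img"]
a=cv2.resize(im[190:310,210:410],None,fx=4,fy=4,interpolation=cv2.INTER_CUBIC)
b=cv2.resize(im[300:380,415:515],None,fx=8,fy=7.5,interpolation=cv2.INTER_CUBIC)
cv2.imwrite("pics/laneT.png",a);cv2.imwrite("pics/trayT.png",b)
E
```

```text
lane 0.76 [[0.5892 0.0345 0.    ]]
lane 0.66 [[ 0.5959 -0.018   0.    ]]
lane_mouth 0.62 [[ 0.5977 -0.0225  0.004 ]]
tray 0.6 [[ 0.4447 -0.2367  0.    ]]
tray_front 0.72 [[ 0.4569 -0.1947  0.    ]]
charm 0.58 [[ 0.451  -0.2184  0.004 ]]
jar 0.74 [[ 0.6523 -0.2507  0.    ]]
paint_a 0.97 [[ 0.8065 -0.0718  0.    ]]
paint_a 0.74 [[0.7662 0.1162 0.    ]]
S lane 0.81 [[0.6063 0.0372 0.    ]]
S lane_mouth 0.91 [[ 0.5953 -0.0212  0.004 ]]
S tray_front 0.89 [[ 0.4529 -0.1917  0.    ]]
S charm 0.86 [[ 0.4556 -0.2221  0.004 ]]
S charm 0.65 [[ 0.646 -0.263  0.004]]
S jar 0.79 [[ 0.6542 -0.2619  0.    ]]
S paint_a 0.86 [[ 0.8145 -0.0763  0.    ]]
S paint_a 0.86 [[0.7668 0.0998 0.    ]]
```

View pics/laneT.png

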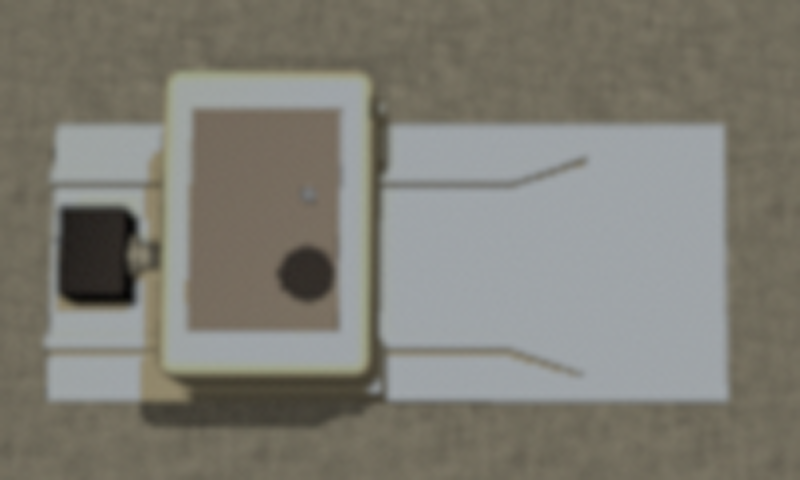

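View pics/trayT.png

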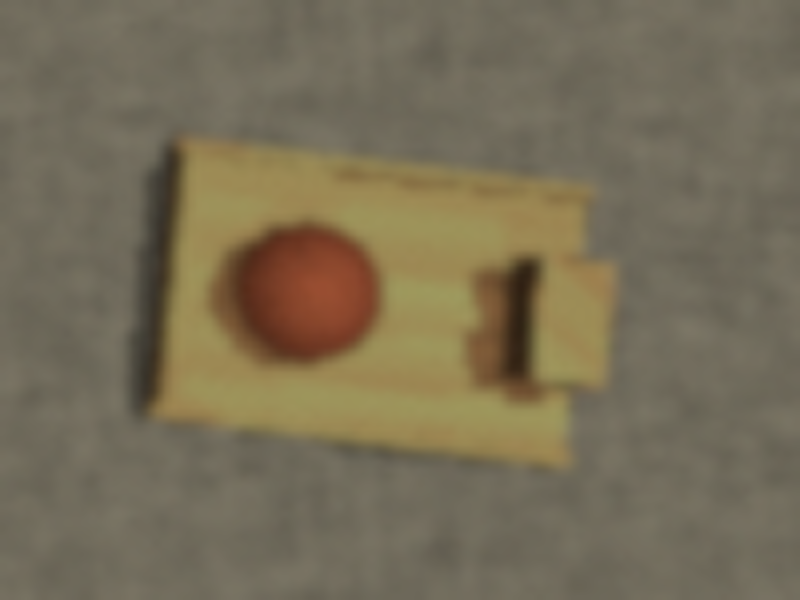

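```bash
cat > fit.py <<'E'
from h import *
from scipy.optimize import least_squares
def fit(p,pts,px,x0,s=None):
    pts=np.array(pts,float)/1000;px=np.array(px,float)
    def X(v): 
        c,n=np.cos(v[2]),np.sin(v[2]);return pts@np.array([[c,-n,0],[n,c,0],[0,0,1]]).T+[v[0],v[1],0]
    f=lambda v:(proj(p,X(v),s)-px).ravel()
    r=least_squares(f,x0);return r.x,r.fun.reshape(-1,2)
E
python3 - <<'E'
from fit import *
p=eyes.capture("top")
L=(np.array([(727,124),(729,402),(47,402),(515,184),(510,351),(585,158),(581,374),(385,184),(385,351)])+.5)/4-.5+[210,190]
Lp=[(-150,62,4),(-150,-62,4),(150,-62,4),(-55,34,14),(-55,-34,14),(-88,40,14),(-88,-40,14)]
v,r=fit(p,Lp,L[:7],[.6,.03,np.pi/2]);print("lane",v,np.degrees(v[2]));print(r)
T=(np.array([(178,140),(152,415),(592,190),(568,465),(540,257),(617,262),(607,388),(530,383)])+.5)/[8,7.5]-.5+[415,300]
Tp=[(45,32,22),(45,-32,22),(-45,32,9),(-45,-32,9),(-29,14,36),(-45,14,36),(-45,-14,36),(-29,-14,36)]
# tray image: top of image is +x world => front is left(+y), left side(+y tray) is -x world => row larger
Tp=[(a,-b,c) for a,b,c in Tp]
v,r=fit(p,Tp,T,[.45,-.235,np.pi/2]);print("tray",v,np.degrees(v[2]));print(r)
E
```

```text
lane [0.545  0.0209 2.1258] 121.80157724569106
[[ 13.3009  48.724 ]
 [-23.6771 -79.6538]
 [  1.2802   5.7719]
 [ 12.0761  47.0331]
 [ -6.5185 -27.7694]
 [ 12.5241  46.8397]
 [ -9.9635 -45.8454]]
tray [ 0.4504 -0.2351  1.4683] 84.1247264424799
[[ 0.7302 -0.4827]
 [ 0.4973  0.668 ]
 [-0.036  -0.4394]
 [ 0.0466  0.4607]
 [-0.2369 -0.3296]
 [-0.3074  0.1804]
 [-0.3491  0.2338]
 [-0.3227 -0.2925]]
```

Run:
```python
from fit import *
p=eyes.capture("top")
L=(np.array([(727,124),(729,402),(47,402),(515,184),(510,351),(585,158),(581,374)])+.5)/4-.5+[210,190]
Lp=[(-150,-62,4),(-150,62,4),(150,62,4),(-55,-34,14),(-55,34,14),(-88,-40,14),(-88,40,14)]
v,r=fit(p,Lp,L[:7],[.6,.03,np.pi/2]);print("lane",v,np.degrees(v[2]));print(r)
T=np.array([[.6,.03]])
print(Ro.from_rotvec(arm.read_state()["ee_rot"]).as_matrix(), arm.read_state()["time_s"])
s=eyes.capture("side")
im=s["img"]
cv2.imwrite("pics/laneS.png",cv2.resize(im[180:310,205:365],None,fx=4.5,fy=4.5,interpolation=cv2.INTER_CUBIC))
cv2.imwrite("pics/trayS.png",cv2.resize(im[325:395,265:355],None,fx=8,fy=8,interpolation=cv2.INTER_CUBIC))
```

```text
lane [0.592  0.0347 1.5852] 90.82391463807794
[[-0.7068  1.444 ]
 [-0.3871  1.2063]
 [-0.0412  0.5443]
 [-0.8367  0.7681]
 [ 0.2731 -2.741 ]
 [ 0.3017  3.9702]
 [ 1.3808 -5.0108]]
[[-0.8997 -0.     -0.4366]
 [ 0.4366  0.     -0.8997]
 [ 0.     -1.     -0.    ]] 2.45
```

View pics/laneS.png

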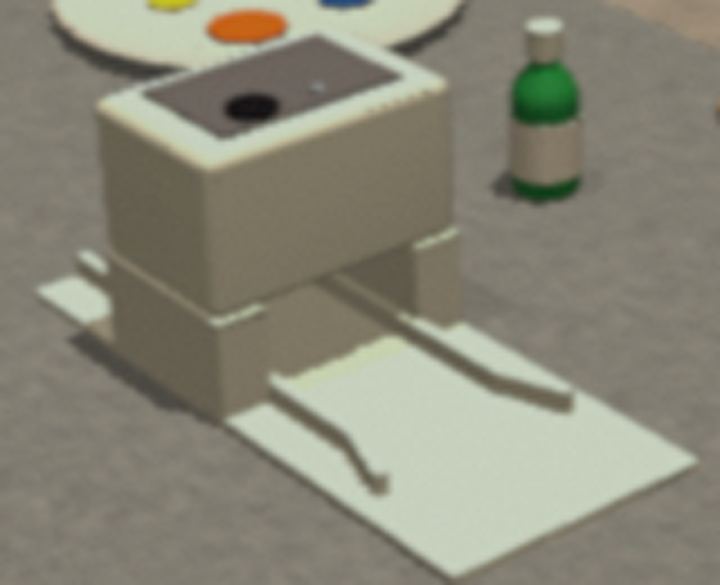

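View pics/trayS.png

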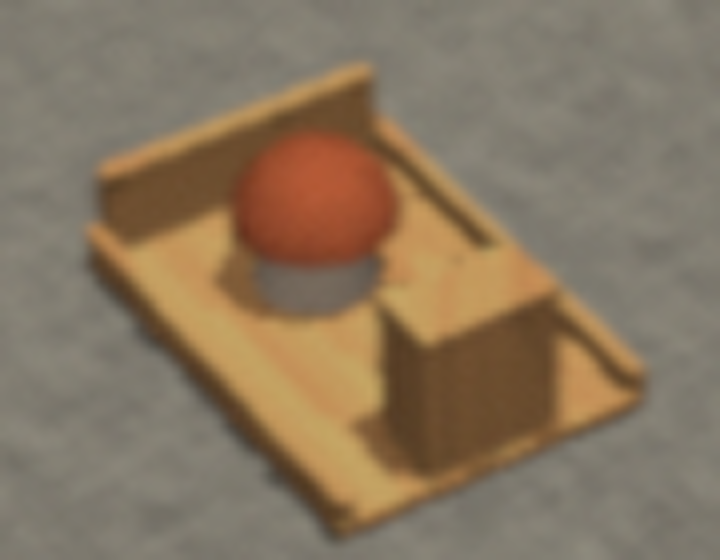

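Run:
```python
from fit import *
p=eyes.capture("top")
L=(np.array([(727,124),(729,402),(47,402),(515,184),(510,351),(585,158),(581,374)])+.5)/4-.5+[210,190]
Lp=[(-150,-62,4),(-150,62,4),(150,62,4),(-55,-37,14),(-55,37,14),(-88,-47.5,14),(-88,47.5,14)]
v,r=fit(p,Lp,L[:7],[.6,.03,np.pi/2]);print("lane",v,np.degrees(v[2]));print(r)
s=eyes.capture("side")
S=(np.array([(697,460),(455,578),(222,420),(572,397),(380,478)])+.5)/4.5-.5+[205,180]
Sp=[(-150,-62,4),(-150,62,4),(0,62,4),(-88,-47,14),(-88,47,14)]
v,r=fit(s,Sp[:3],S[:3],[.6,.03,np.pi/2]);print("laneS",v,np.degrees(v[2]));print(r)
T=(np.array([(102,170),(370,65),(385,302),(428,348),(556,290),(340,528),(643,382),(643,375)])+.5)/8-.5+[265,325]
Tp=[(45,32,22),(45,-32,22),(-29,14,36),(-45,14,36),(-45,-14,36),(-45,32,0),(-45,-32,9)]
v,r=fit(s,Tp,T[:7],[.45,-.235,1.468]);print("trayS",v,np.degrees(v[2]));print(r)
```

```text
lane [0.5921 0.0347 1.585 ] 90.81429083778073
[[-0.7022  1.4097]
 [-0.3942  1.1705]
 [-0.0455  0.4802]
 [-0.8277 -0.9433]
 [ 0.2627 -1.0791]
 [ 0.298  -0.2312]
 [ 1.3828 -0.7716]]
laneS [0.5933 0.0323 1.5985] 91.58457698607029
[[ 0.2342 -0.1531]
 [-0.2196 -0.1035]
 [-0.      0.2499]]
trayS [ 0.4523 -0.2391  1.4518] 83.18121107002474
[[-1.9517  0.2334]
 [ 1.7964 -0.9333]
 [-1.0661 -0.8245]
 [-0.3683 -0.2127]
 [ 0.892  -0.1612]
 [-0.0196  2.4223]
 [ 0.7773 -1.0753]]
```

Run:
```python
from fit import *
p=eyes.capture("top")
L=(np.array([(727,124),(729,402),(47,402),(515,184),(510,351),(380,184),(380,351)])+.5)/4-.5+[210,190]
Lp=[(-150,-62,4),(-150,62,4),(150,62,4),(-55,-34,9),(-55,38.5,9)]
v,r=fit(p,Lp,L[:5],[.6,.03,np.pi/2]);print("lane",v,np.degrees(v[2]));print(r)
for u in L: print(toplane(p,u,.004))
s=eyes.capture("side")
S=(np.array([(697,460),(455,578),(222,420)])+.5)/4.5-.5+[205,180]
for u in S: print(toplane(s,u,.004))
```

```text
lane [0.5935 0.0342 1.5871] 90.93137255158557
[[-0.4739  0.4578]
 [-0.017   0.1808]
 [ 0.3628 -0.1566]
 [-0.5319  0.3536]
 [ 0.6501 -0.7933]]
[[ 0.6588 -0.1156  0.004 ]]
[[ 0.5343 -0.1168  0.004 ]]
[[0.5288 0.1838 0.004 ]]
[[ 0.63   -0.0211  0.004 ]]
[[ 0.555  -0.0202  0.004 ]]
[[0.629  0.0393 0.004 ]]
[[0.554  0.0372 0.004 ]]
[[ 0.6588 -0.116   0.004 ]]
[[ 0.5356 -0.1198  0.004 ]]
[[0.5318 0.0313 0.004 ]]
```

```bash
cat > tgt.py <<'E'
from h import *
import sys
def Rvert(az_deg,tilt_deg=0):
    # tool y down, tool x azimuth az; tilt: tips toward -toolx direction(horizontal), camera up
    a=np.radians(az_deg);x=np.array([np.cos(a),np.sin(a),0]);y=np.array([0,0,-1.]);z=np.cross(x,y)
    R=np.c_[x,y,z]
    return R@Ro.from_rotvec([0,0,np.radians(tilt_deg)]).as_matrix()
def go(p,R,yaw_frac=1):
    s=arm.read_state();R0=Ro.from_rotvec(s["ee_rot"]).as_matrix()
    sh=R0.T@(np.array(p)-s["position"])*1000
    tv=Ro.from_matrix(R0.T@R).as_rotvec(degrees=True)
    print("t",round(s["time_s"],2),"shift",np.round(sh,1),"turn",np.round(tv,2),"|",s["position"],"q",s["joint_pos"],"F",s["contact_force"])
E
python3 - <<'E'
from tgt import *
R=Rvert(154.1-80);go([.46,.17,.26],R)
R=Rvert(264,60);print(R)
E
```

```text
t 2.7 shift [-339.6  -28.7  321.2] turn [-0.   80.01 -0.  ] | [0.2947 0.6072 0.2313] q [ 1.4071  0.3586  0.0119  0.     -1.2241 -0.2881] F [ 0.8392 -0.3363 -0.0092]
[[-0.0523  0.0905  0.9945]
 [-0.4973  0.8613 -0.1045]
 [-0.866  -0.5     0.    ]]
```

Emit:
apply_moves(targets=[[[-340,-29,321],[0,80,0]],[[-340,-29,321],[0,80,0]],[[-340,-29,321],[0,80,0]],[[-340,-29,321],[0,80,0]],[[-340,-29,321],[0,80,0]],[[-340,-29,321],[0,80,0]],[[-340,-29,321],[0,80,0]],[[-340,-29,321],[0,80,0]],[[-340,-29,321],[0,80,0]],[[-340,-29,321],[0,80,0]]])

```text
time_s: 3.7
position: [0.4611, 0.1668, 0.2611]
ee_rot: [-1.331, -0.998, 0.996]
contact_force: [1.0, 1.1, -0.0]
finger_gap: 0.997
```

Run:
```python
from tgt import *
go([.447,-.273,.20],Rvert(0))
go([.447,-.273,.20],Rvert(0)@Ro.from_rotvec([0,0,0]).as_matrix())
```

```text
t 3.7 shift [-426.    60.9 -110.1] turn [ 0.01 73.67  0.06] | [0.4611 0.1668 0.2611] q [ 0.7492  0.0297 -0.3361  0.0004 -1.204  -1.0343] F [ 0.9744  1.0843 -0.0477]
t 3.7 shift [-426.    60.9 -110.1] turn [ 0.01 73.67  0.06] | [0.4611 0.1668 0.2611] q [ 0.7492  0.0297 -0.3361  0.0004 -1.204  -1.0343] F [ 0.9744  1.0843 -0.0477]
```

Run:
```python
from tgt import *
go([.447,-.265,.20],Rvert(83.8))
```

```text
t 3.7 shift [-418.4   60.9 -107.8] turn [  0.05 -10.13   0.04] | [0.4611 0.1668 0.2611] q [ 0.7492  0.0297 -0.3361  0.0004 -1.204  -1.0343] F [ 0.9744  1.0843 -0.0477]
```

Emit:
apply_moves(targets=[[[-418,61,-108],[0,-10.1,0]],[[-418,61,-108],[0,-10.1,0]],[[-418,61,-108],[0,-10.1,0]],[[-418,61,-108],[0,-10.1,0]],[[-418,61,-108],[0,-10.1,0]],[[-418,61,-108],[0,-10.1,0]],[[-418,61,-108],[0,-10.1,0]],[[-418,61,-108],[0,-10.1,0]],[[-418,61,-108],[0,-10.1,0]],[[-418,61,-108],[0,-10.1,0]]], fingers=1.0, newtons=60)

```text
time_s: 4.7
position: [0.4461, -0.2686, 0.1987]
ee_rot: [-1.26, -1.125, 1.126]
contact_force: [0.1, 1.1, 0.5]
finger_gap: 1.006
```

Run:
```python
from tgt import *
s=arm.read_state();p=eyes.capture("wrist");cv2.imwrite("pics/w1.png",p["img"]);go([.447,-.273,.20],Rvert(83.8))
p2=eyes.capture("top");cv2.imwrite("pics/t1.png",p2["img"])
for q in("tray","tray_front","charm"):
    for d in spotter.place_of(p,q)[:2]: print(q,d["confidence"],d["location"],toplane(p,d["location"],.004 if q=="charm" else 0,s))
```

```text
t 4.75 shift [-6.  -0.9 -1.3] turn [-0.04 -0.28  0.03] | [ 0.4464 -0.2669  0.1991] q [-0.1615  0.1289 -0.3728 -0.0006 -1.0699  0.0487] F [ 0.1087 -1.2113 -0.1919]
tray 0.77 [314.0, 237.7] [[ 0.451  -0.2408  0.    ]]
charm 0.79 [312.1, 256.4] [[ 0.4552 -0.2216  0.004 ]]
```

View pics/w1.png

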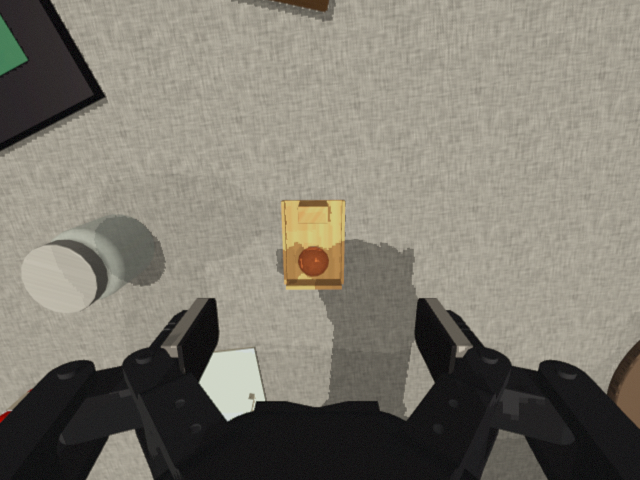

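Run:
```python
import cv2
im=cv2.imread("pics/w1.png")
cv2.imwrite("pics/w1z.png",cv2.resize(im[190:300,270:370],None,fx=5.4,fy=5.4,interpolation=cv2.INTER_CUBIC))
```

```text
(no output)
```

View pics/w1z.png

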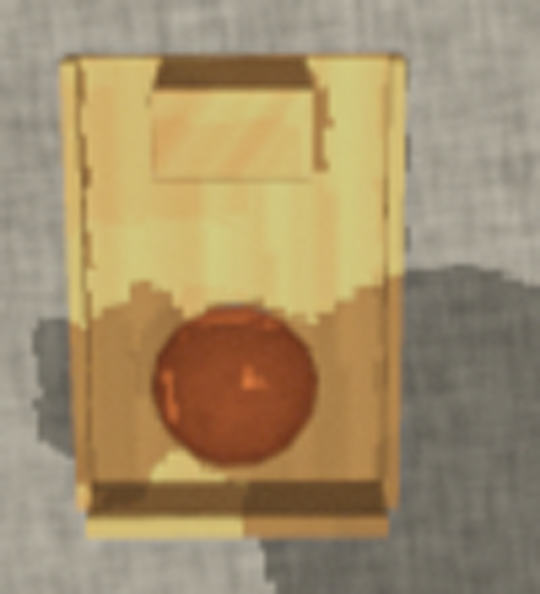

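Run:
```python
from tgt import *
from fit import fit
s={"position":np.array([0.4463,-.2677,.199]),"ee_rot":arm.read_state()["ee_rot"]}
p=eyes.capture("wrist")
s=arm.read_state()
Z=(np.array([(64,60),(405,60),(152,90),(315,90),(152,182),(315,182),(88,537),(388,537),(98,483),(380,483)])+.5)/5.4-.5+[270,190]
P=[(-45,-32,9),(-45,32,9),(-45,-14,36),(-45,14,36),(-29,-14,36),(-29,14,36)]
v,r=fit(p,P,Z[:6],[.45,-.236,1.465],s);print(v,np.degrees(v[2]));print(r)
P+=[(45,-32,0),(45,32,0)]
v,r=fit(p,P,Z[:8],[.45,-.236,1.465],s);print(v,np.degrees(v[2]));print(r)
print(s["time_s"],s["position"],cam(p,s))
```

```text
[ 0.4541 -0.2316  1.4643] 83.89971678293358
[[-0.2464  0.2592]
 [ 0.4422  0.2489]
 [-0.1071  0.0138]
 [-0.0486  0.0104]
 [ 0.1806 -0.2486]
 [-0.2062 -0.2477]]
[ 0.4542 -0.2297  1.4658] 83.98361120991488
[[-0.1873  2.2274]
 [ 0.3937  2.126 ]
 [-0.0742  2.1074]
 [-0.0709  2.061 ]
 [ 0.2374  1.7838]
 [-0.203   1.743 ]
 [-1.1556 -7.3648]
 [ 1.0682 -7.4118]]
5.0 [ 0.4477 -0.2637  0.2004] (array([[-0.9943,  0.1069, -0.0028],
       [ 0.1015,  0.9513,  0.2911],
       [ 0.0338,  0.2891, -0.9567]]), array([0.473 , 0.1763, 0.4108]))
```

Run:
```python
from tgt import *
go([.4481,-.2725,.010],Rvert(83.9))
```

```text
t 5.0 shift [ -8.8 190.3  -1. ] turn [ 0.1  -0.03  0.03] | [ 0.4477 -0.2637  0.2004] q [-0.1548  0.1255 -0.3736 -0.0007 -1.0699  0.048 ] F [-0.2179  0.4102  0.196 ]
```

Emit:
apply_moves(targets=[[[-9,40,-1],[0,0,0]],[[-9,80,-1],[0,0,0]],[[-9,110,-1],[0,0,0]],[[-9,135,-1],[0,0,0]],[[-9,155,-1],[0,0,0]],[[-9,170,-1],[0,0,0]],[[-9,180,-1],[0,0,0]],[[-9,187,-1],[0,0,0]],[[-9,190,-1],[0,0,0]],[[-9,190,-1],[0,0,0]]])

```text
time_s: 6.0
position: [0.4483, -0.2725, 0.0105]
ee_rot: [-1.259, -1.132, 1.129]
contact_force: [0.4, 0.2, -1.0]
finger_gap: 1.003
```

Run:
```python
from tgt import *
for i in range(3): go([.4481,-.2725,.010],Rvert(83.9)); p=eyes.capture("top") if i<1 else eyes.capture("side"); cv2.imwrite(f"pics/g{i}.png",p["img"])
im=np.hstack([cv2.resize(cv2.imread("pics/g0.png")[280:400,400:540],None,fx=3,fy=3),cv2.resize(cv2.imread("pics/g1.png")[290:410,240:380],None,fx=3,fy=3)[:360,:380]])
cv2.imwrite("pics/g.png",im[:, :800])
```

```text
t 6.0 shift [0.  0.5 0.2] turn [ 0.12 -0.01  0.03] | [ 0.4483 -0.2725  0.0105] q [-0.1724  0.3685 -0.5777 -0.001  -0.6225  0.0667] F [ 0.3806  0.2296 -1.0134]
t 6.05 shift [0.1 0.8 0.3] turn [ 0.14 -0.02  0.02] | [ 0.4484 -0.2727  0.0108] q [-0.1727  0.3681 -0.5775 -0.001  -0.6228  0.0668] F [0.3402 1.0392 1.0292]
t 6.1 shift [0.2 0.9 0.4] turn [ 0.16 -0.02  0.02] | [ 0.4485 -0.2728  0.0109] q [-0.1728  0.3679 -0.5774 -0.001  -0.6228  0.0668] F [0.2077 0.7427 0.1748]
```

View pics/g.png

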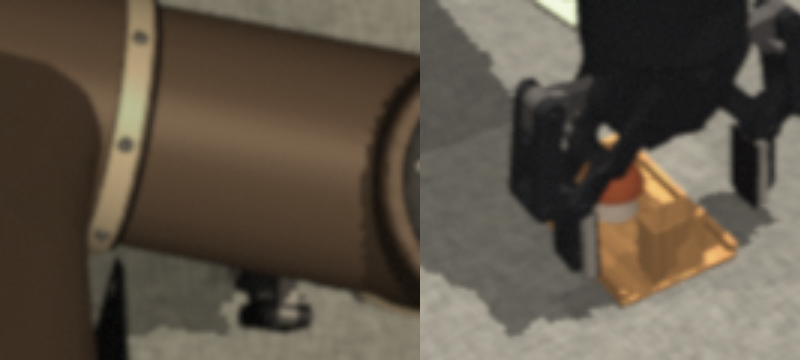

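Emit:
apply_moves(targets=[[[0,0,0],[0,0,0]],[[0,0,0],[0,0,0]],[[0,0,0],[0,0,0]],[[0,0,0],[0,0,0]],[[0,0,0],[0,0,0]],[[0,0,0],[0,0,0]],[[0,0,0],[0,0,0]],[[0,0,0],[0,0,0]],[[0,0,0],[0,0,0]]], fingers=0.0, newtons=50)

```text
time_s: 7.05
position: [0.4487, -0.2729, 0.0113]
ee_rot: [-1.26, -1.133, 1.129]
contact_force: [-0.7, 1.0, 6.4]
finger_gap: 0.316
```

Run:
```python
from tgt import *
go([.4481,-.2725,.010],Rvert(83.9))
p=eyes.capture("side");cv2.imwrite("pics/g3.png",cv2.resize(p["img"][270:410,220:400],None,fx=4,fy=4))
```

```text
t 7.05 shift [0.3 1.3 0.6] turn [ 0.19 -0.02  0.01] | [ 0.4487 -0.2729  0.0113] q [-0.1729  0.3673 -0.5771 -0.0008 -0.6231  0.0667] F [-0.66    0.9753  6.4115]
```

View pics/g3.png

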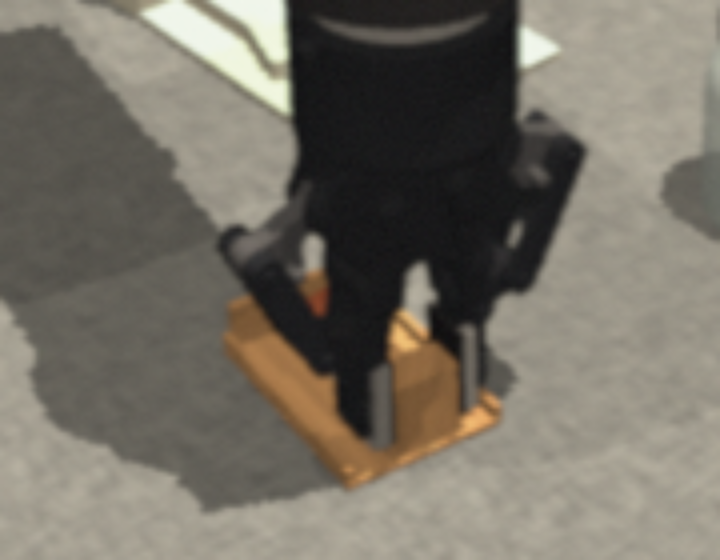

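Emit:
apply_moves(targets=[[[0,0,0],[0,0,0]],[[0,-3,0],[0,0,0]],[[0,-8,0],[0,0,0]],[[0,-15,0],[0,0,0]],[[0,-24,0],[0,0,0]],[[0,-34,0],[0,0,0]],[[0,-44,0],[0,0,0]],[[0,-52,0],[0,0,0]],[[0,-57,0],[0,0,0]],[[0,-60,0],[0,0,0]]], newtons=80)

```text
time_s: 8.1
position: [0.4487, -0.2729, 0.072]
ee_rot: [-1.261, -1.133, 1.128]
contact_force: [-0.4, -0.1, -2.8]
finger_gap: 0.314
```

Run:
```python
from tgt import *
s=arm.read_state()
p=eyes.capture("wrist");cv2.imwrite("pics/w2.png",p["img"])
q=eyes.capture("side");cv2.imwrite("pics/s2.png",cv2.resize(q["img"][240:400,220:400],None,fx=4,fy=3.7))
def lane(x,y=0,yaw=91.1):
    a=np.radians(yaw);return np.array([.5937,.0333])+x/1000*np.array([np.cos(a),np.sin(a)])+y/1000*np.array([-np.sin(a),np.cos(a)])
print(lane(-157))
go([*lane(-157),.071],Rvert(91.1))
```

```text
[ 0.5967 -0.1237]
t 8.2 shift [ 164.2    1.2 -131.3] turn [ 0.23 -7.22 -0.  ] | [ 0.4486 -0.2729  0.0717] q [-0.173   0.2768 -0.5228 -0.0006 -0.7673  0.0666] F [-0.1219 -0.5937 -2.8276]
```

View pics/w2.png

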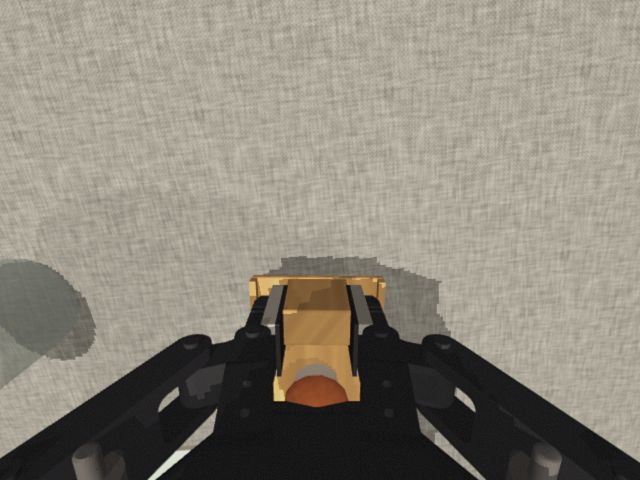

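View pics/s2.png

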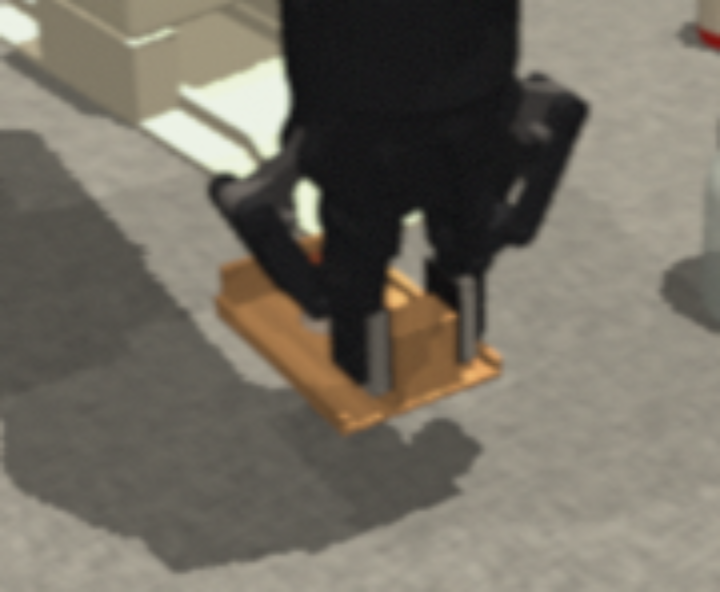

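Run:
```python
from tgt import *
im=cv2.imread("pics/w2.png")
cv2.imwrite("pics/w2z.png",cv2.resize(im[265:415,240:400],None,fx=4.5,fy=4,interpolation=cv2.INTER_CUBIC))
p=eyes.capture("wrist");M=np.array(p["tool_from_camera"])
def tool(u,v,y):
    d=M[:3,:3]@np.array([(u-p["cx"])/p["fx"],(v-p["cy"])/p["fy"],1]);c=M[:3,3];return (c+d*((y-c[1])/d[1]))*1000
print(tool(282,310,-.0247),tool(351,310,-.0247),tool(317,345,-.0247),tool(248,276,.0023),tool(385,276,.0023))
```

```text
[ -9.0648 -24.7    -12.5748] [ -9.0778 -24.7     14.4243] [  6.7505 -24.7      1.129 ] [-11.9126   2.3    -30.9929] [-11.9352   2.3     32.7925]
```

View pics/w2z.png

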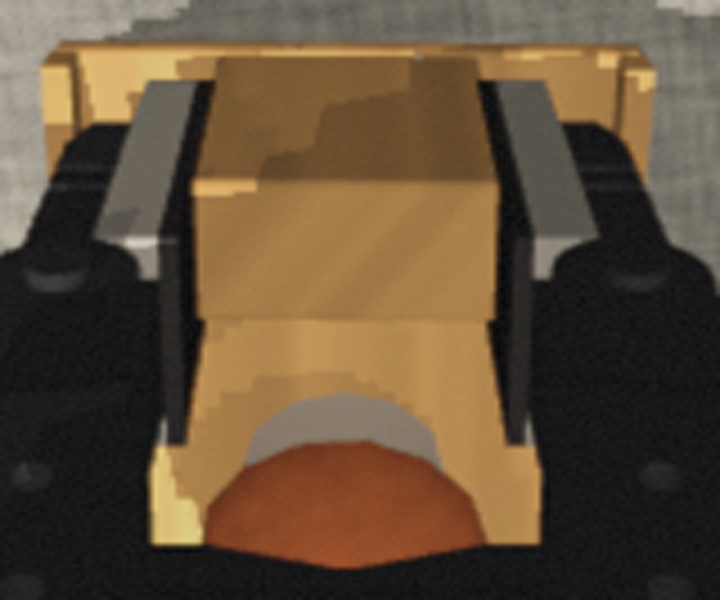

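Emit:
apply_moves(targets=[[[4,0,-3],[0,-0.2,0]],[[15,0,-12],[0,-0.7,0]],[[31,0,-25],[0,-1.4,0]],[[52,1,-41],[0,-2.3,0]],[[75,1,-60],[0,-3.3,0]],[[98,1,-78],[0,-4.3,0]],[[120,1,-96],[0,-5.3,0]],[[140,1,-112],[0,-6.2,0]],[[155,1,-124],[0,-6.8,0]],[[164,1,-131],[0,-7.2,0]]])

```text
time_s: 9.25
position: [0.5974, -0.1222, 0.0703]
ee_rot: [-1.202, -1.227, 1.223]
contact_force: [-0.3, -0.7, -1.7]
finger_gap: 0.309
```

```bash
cat >> tgt.py <<'E'
YAW=91.1
def lane(x,y=0,yaw=YAW):
    a=np.radians(yaw);return np.array([.5937,.0333])+x/1000*np.array([np.cos(a),np.sin(a)])+y/1000*np.array([-np.sin(a),np.cos(a)])
E
python3 - <<'E'
from tgt import *
s=arm.read_state()
p=eyes.capture("wrist");cv2.imwrite("pics/w3.png",p["img"])
q=eyes.capture("side");cv2.imwrite("pics/s3.png",cv2.resize(q["img"][160:340,210:420],None,fx=3.8,fy=3.3))
go([*lane(-156),.071],Rvert(91.1))
go([*lane(-156),.017],Rvert(91.1))
E
```

```text
t 9.35 shift [-0.  -0.6  0.3] turn [ 0.18  0.07 -0.01] | [ 0.597  -0.1227  0.0704] q [ 0.1178  0.3969 -0.3357  0.0007 -0.8352 -0.098 ] F [-0.3921  0.4769 -3.0867]
t 9.35 shift [-0.  53.4  0.5] turn [ 0.18  0.07 -0.01] | [ 0.597  -0.1227  0.0704] q [ 0.1178  0.3969 -0.3357  0.0007 -0.8352 -0.098 ] F [-0.3921  0.4769 -3.0867]
```

View pics/w3.png

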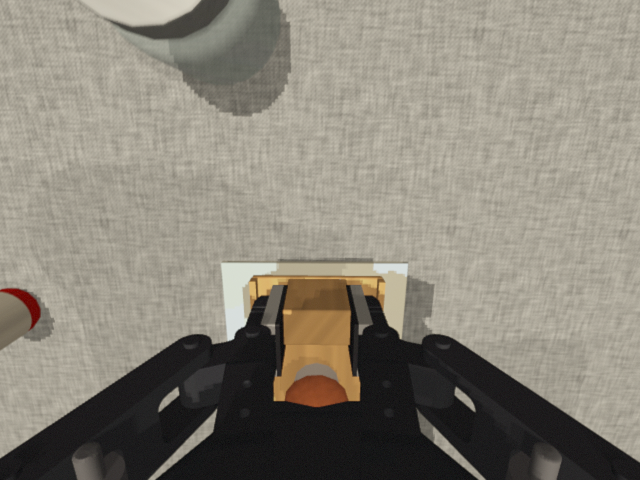

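View pics/s3.png

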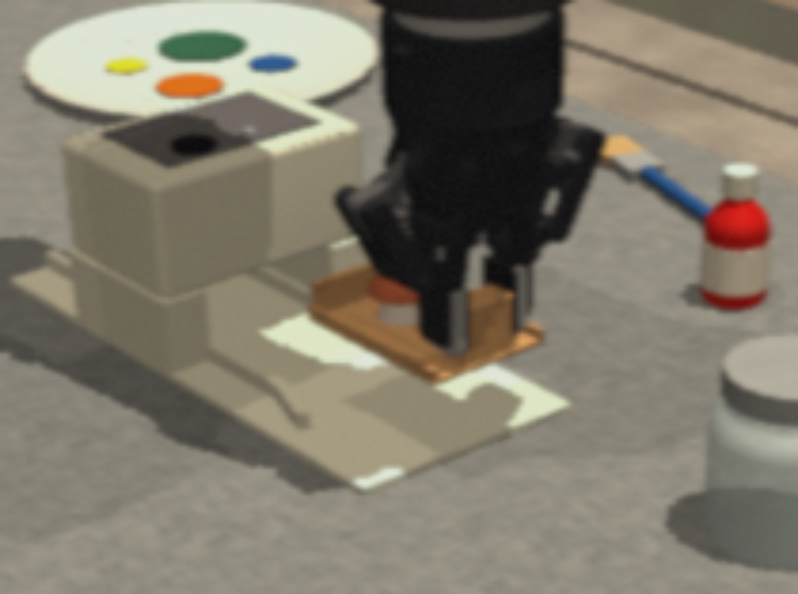

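Run:
```python
from tgt import *
im=cv2.imread("pics/w3.png")
g=cv2.cvtColor(im,cv2.COLOR_BGR2GRAY).astype(float)
for r in (263,266,270,280,290,300,310,320): 
    d=np.abs(np.diff(cv2.GaussianBlur(g,(3,3),0)[r,205:245]));e=np.abs(np.diff(cv2.GaussianBlur(g,(3,3),0)[r,385:425]))
    print(r,205+d.argmax()+.5,385+e.argmax()+.5)
cv2.imwrite("pics/w3z.png",cv2.resize(im[250:345,210:420],None,fx=3.8,fy=4,interpolation=cv2.INTER_CUBIC))
p=eyes.capture("wrist");M=np.array(p["tool_from_camera"])
def tool(u,v,y):
    d=M[:3,:3]@np.array([(u-p["cx"])/p["fx"],(v-p["cy"])/p["fy"],1]);c=M[:3,3];return (c+d*((y-c[1])/d[1]))*1000
for u,v in [(222,262),(407,262),(227,320)]: print(tool(u,v,.0664))
```

```text
263 220.5 422.5
266 220.5 407.5
270 221.5 406.5
280 221.5 406.5
290 222.5 405.5
300 223.5 404.5
310 243.5 403.5
320 225.5 386.5
[  5.5271  66.4    -61.825 ]
[ 5.4908 66.4    60.7854]
[ 48.8656  66.4    -61.8567]
```

View pics/w3z.png

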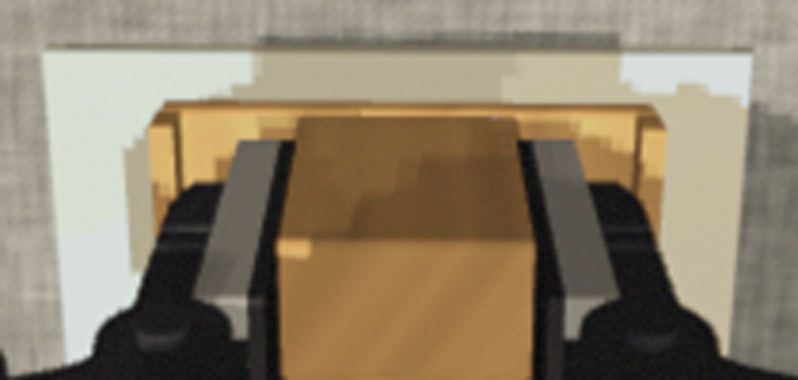

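Emit:
apply_moves(targets=[[[0,6,-1],[0,0,0]],[[0,14,-1],[0,0,0]],[[0,23,-1],[0,0,0]],[[0,32,-1],[0,0,0]],[[0,40,-1],[0,0,0]],[[0,46,-1],[0,0,0]],[[0,50,-1],[0,0,0]],[[0,52,-1],[0,0,0]],[[0,53,-1],[0,0,0]],[[0,54,-1],[0,0,0]]])

```text
time_s: 10.4
position: [0.5974, -0.1233, 0.0166]
ee_rot: [-1.202, -1.226, 1.222]
contact_force: [-0.3, -0.6, -2.5]
finger_gap: 0.309
```

Run:
```python
from tgt import *
s=arm.read_state()
q=eyes.capture("side");cv2.imwrite("pics/s4.png",cv2.resize(q["img"][200:320,230:390],None,fx=5,fy=5,interpolation=cv2.INTER_CUBIC))
p=eyes.capture("wrist");cv2.imwrite("pics/w4.png",cv2.resize(p["img"][250:345,210:420],None,fx=3.8,fy=4,interpolation=cv2.INTER_CUBIC))
go([*lane(-156),.016],Rvert(91.1))
```

```text
t 10.5 shift [0.6 0.5 0.7] turn [ 0.16  0.02 -0.01] | [ 0.5974 -0.1233  0.0165] q [ 0.1166  0.4654 -0.3792  0.0006 -0.7233 -0.0976] F [ 0.0255 -0.2919 -2.4366]
```

View pics/s4.png

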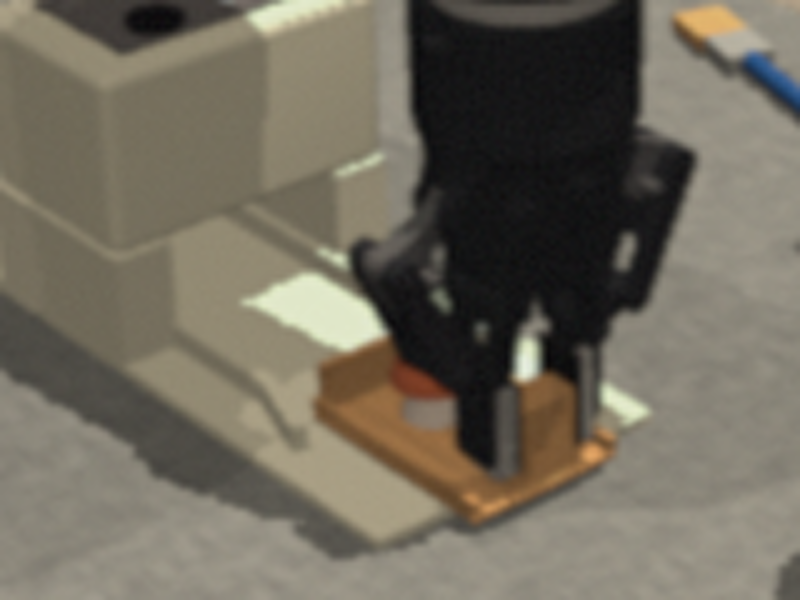

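View pics/w4.png

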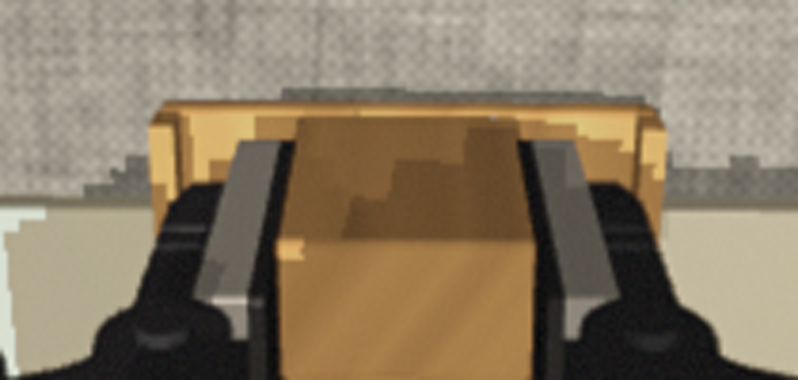

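Run:
```python
from tgt import *
p=eyes.capture("wrist");im=p["img"];cv2.imwrite("pics/w5.png",cv2.resize(im[265:345,170:460],None,fx=2.75,fy=5,interpolation=cv2.INTER_CUBIC))
M=np.array(p["tool_from_camera"]);s=arm.read_state()
def tool(u,v,y):
    d=M[:3,:3]@np.array([(u-p["cx"])/p["fx"],(v-p["cy"])/p["fy"],1]);c=M[:3,3];return (c+d*((y-c[1])/d[1]))*1000
g=cv2.GaussianBlur(cv2.cvtColor(im,cv2.COLOR_BGR2GRAY),(3,3),0).astype(float)
for r in range(304,332,4):
    d=np.abs(np.diff(g[r,190:228]));e=np.abs(np.diff(g[r,400:445]));a,b=190+d.argmax()+.5,400+e.argmax()+.5
    print(r,a,b,tool(a,r,.0125),tool(b,r,.0125))
for r in range(280,292,4):
    d=np.abs(np.diff(g[r,240:256]));e=np.abs(np.diff(g[r,378:395]));a,b=240+d.argmax()+.5,378+e.argmax()+.5
    print(r,a,b,tool(a,r,.0025),tool(b,r,.0025))
```

```text
304 192.5 434.5 [  8.0454  12.5    -62.6127] [ 7.9903 12.5    61.2153]
308 192.5 434.5 [ 10.3267  12.5    -62.8569] [10.2695 12.5    61.4473]
312 193.5 433.5 [ 12.6254  12.5    -62.5869] [12.5666 12.5    61.1659]
316 193.5 433.5 [ 14.9421  12.5    -62.8328] [14.8812 12.5    61.3995]
320 194.5 433.5 [ 17.2766  12.5    -62.5606] [17.2139 12.5    61.635 ]
324 194.5 432.5 [ 19.6296  12.5    -62.8084] [19.565 12.5   61.351]
328 195.5 432.5 [ 22.0008  12.5    -62.534 ] [21.9343 12.5    61.5881]
280 249.5 383.5 [ -9.7018   2.5    -30.4913] [-9.7243  2.5    32.2134]
284 254.5 378.5 [ -7.6638   2.5    -28.2597] [-7.6855  2.5    29.9837]
288 254.5 378.5 [ -5.6097   2.5    -28.3696] [-5.6323  2.5    30.0936]
```

View pics/w5.png

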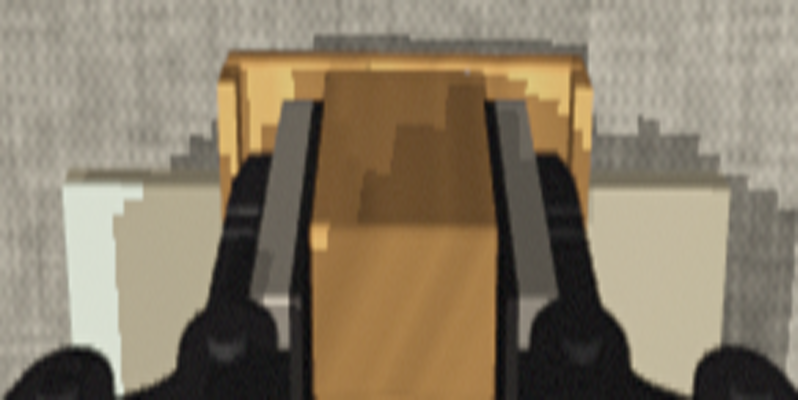

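Emit:
apply_moves(targets=[[[0,0,-1.5],[0,0,0]],[[4,0,-1.5],[0,0,0]],[[12,0,-1.5],[0,0,0]],[[22,0,-1.5],[0,0,0]],[[32,0,-1.5],[0,0,0]],[[42,0,-1.5],[0,0,0]],[[50,0,-1.5],[0,0,0]],[[56,0,-1.5],[0,0,0]],[[59,0,-1.5],[0,0,0]],[[60,0,-1.5],[0,0,0]]])

```text
time_s: 11.55
position: [0.5977, -0.0629, 0.0166]
ee_rot: [-1.202, -1.226, 1.223]
contact_force: [0.8, 0.1, -2.3]
finger_gap: 0.308
```

Run:
```python
from tgt import *
s=arm.read_state()
q=eyes.capture("side");cv2.imwrite("pics/s6.png",cv2.resize(q["img"][190:310,220:380],None,fx=5,fy=5,interpolation=cv2.INTER_CUBIC))
go([*lane(-71),.016],Rvert(91.1))
p=eyes.capture("wrist");im=p["img"];cv2.imwrite("pics/w6.png",im)
M=np.array(p["tool_from_camera"])
def tool(u,v,y):
    d=M[:3,:3]@np.array([(u-p["cx"])/p["fx"],(v-p["cy"])/p["fy"],1]);c=M[:3,3];return (c+d*((y-c[1])/d[1]))*1000
g=cv2.GaussianBlur(cv2.cvtColor(im,cv2.COLOR_BGR2GRAY),(3,3),0).astype(float)
for r in range(200,300,12):
    d=np.abs(np.diff(g[r,150:235]));e=np.abs(np.diff(g[r,395:480]));a,b=150+d.argmax()+.5,395+e.argmax()+.5
    print(r,a,b,tool(a,r,.0125),tool(b,r,.0125))
for r in range(280,292,4):
    d=np.abs(np.diff(g[r,240:256]));e=np.abs(np.diff(g[r,378:395]));a,b=240+d.argmax()+.5,378+e.argmax()+.5
    print(r,a,b,tool(a,r,.0025),tool(b,r,.0025))
```

```text
t 11.6 shift [25.4  0.6  2.1] turn [ 0.16  0.03 -0.01] | [ 0.5977 -0.0631  0.0166] q [ 0.2202  0.4541 -0.4004  0.0011 -0.7135 -0.2013] F [-0.0956  0.1369 -2.7505]
200 183.5 449.5 [-45.6864  12.5    -61.0533] [-45.6983  12.5     62.7245]
212 184.5 448.5 [-39.9886  12.5    -61.2367] [-40.0051  12.5     62.9078]
224 186.5 447.5 [-34.1692  12.5    -60.9485] [-34.1905  12.5     63.095 ]
236 187.5 445.5 [-28.2242  12.5    -61.1348] [-28.2502  12.5     62.8063]
248 188.5 444.5 [-22.1495  12.5    -61.3252] [-22.1805  12.5     62.9965]
260 190.5 442.5 [-15.9409  12.5    -61.0284] [-15.9768  12.5     62.7003]
272 191.5 441.5 [ -9.5938  12.5    -61.2218] [-9.6348 12.5    62.8936]
284 192.5 439.5 [ -3.1035  12.5    -61.4196] [-3.1497 12.5    62.5896]
296 194.5 438.5 [  3.5347  12.5    -61.1137] [ 3.4832 12.5    62.786 ]
280 249.5 383.5 [ -9.7016   2.5    -30.4914] [-9.7241  2.5    32.2134]
284 254.5 378.5 [ -7.6636   2.5    -28.2598] [-7.6853  2.5    29.9836]
288 254.5 378.5 [ -5.6094   2.5    -28.3697] [-5.6321  2.5    30.0935]
```

View pics/s6.png

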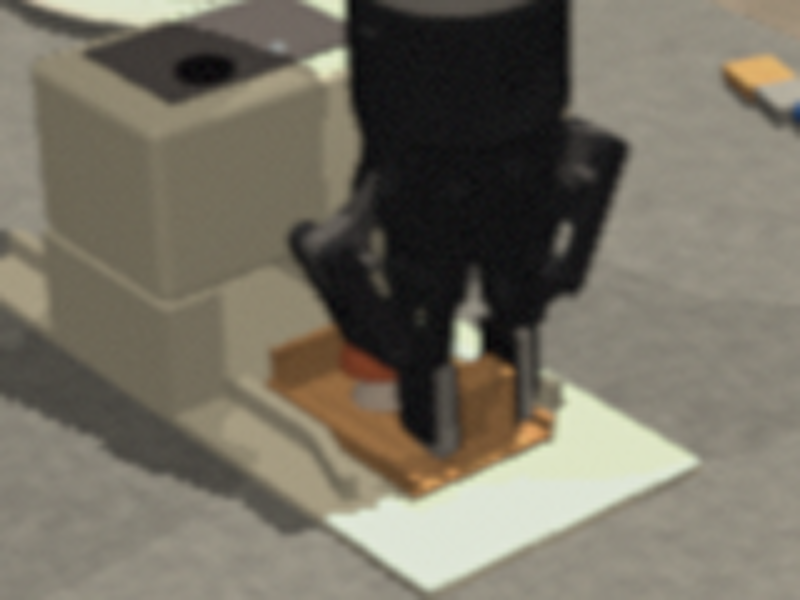

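View pics/w6.png

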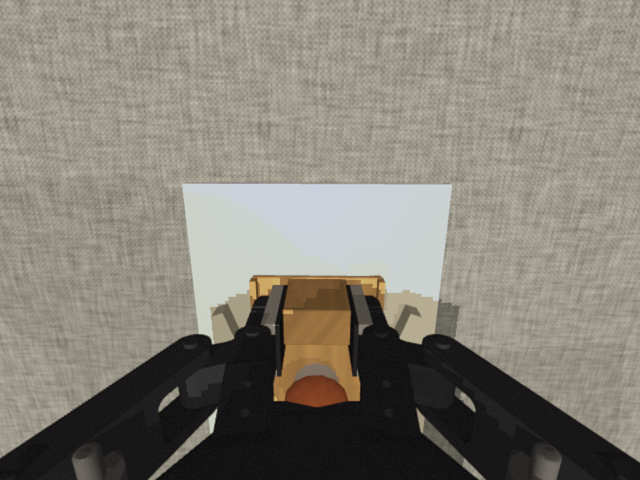

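Emit:
apply_moves(targets=[[[3,0,0],[0,0,0]],[[8,0,0],[0,0,0]],[[14,0,0],[0,0,0]],[[20,0,0],[0,0,0]],[[25,0,0],[0,0,0]],[[27,0,0],[0,0,0]],[[28,0.5,0],[0,0,0]],[[28,1,0],[0,0,0]],[[28,1.5,0],[0,0,0]],[[28,1.5,0],[0,0,0]]])

```text
time_s: 12.65
position: [0.5972, -0.0352, 0.0155]
ee_rot: [-1.202, -1.226, 1.222]
contact_force: [-2.2, 2.8, 3.3]
finger_gap: 0.308
```

Emit:
apply_moves(targets=[[[0,0,0],[0,0,0]],[[0,0,0],[0,0,0]],[[0,0,0],[0,0,0]],[[0,0,0],[0,0,0]],[[0,-4,0],[0,0,0]],[[0,-10,0],[0,0,0]],[[0,-16,0],[0,0,0]],[[0,-22,0],[0,0,0]],[[0,-30,0],[0,0,0]],[[0,-38,0],[0,0,0]]], fingers=0.37, newtons=30)

```text
time_s: 13.65
position: [0.5972, -0.0352, 0.0543]
ee_rot: [-1.202, -1.226, 1.222]
contact_force: [-0.3, -0.6, -0.4]
finger_gap: 0.37
```

Run:
```python
from tgt import *
q=eyes.capture("side");cv2.imwrite("pics/s7.png",cv2.resize(q["img"][190:310,220:380],None,fx=5,fy=5,interpolation=cv2.INTER_CUBIC))
go([*lane(-71),.016],Rvert(91.1))
```

```text
t 13.7 shift [-2.6 39.7  3.2] turn [0.31 0.04 0.02] | [ 0.598  -0.0351  0.0557] q [ 0.2681  0.3992 -0.3754  0.0015 -0.7909 -0.2492] F [0.0569 0.1424 1.914 ]
```

View pics/s7.png

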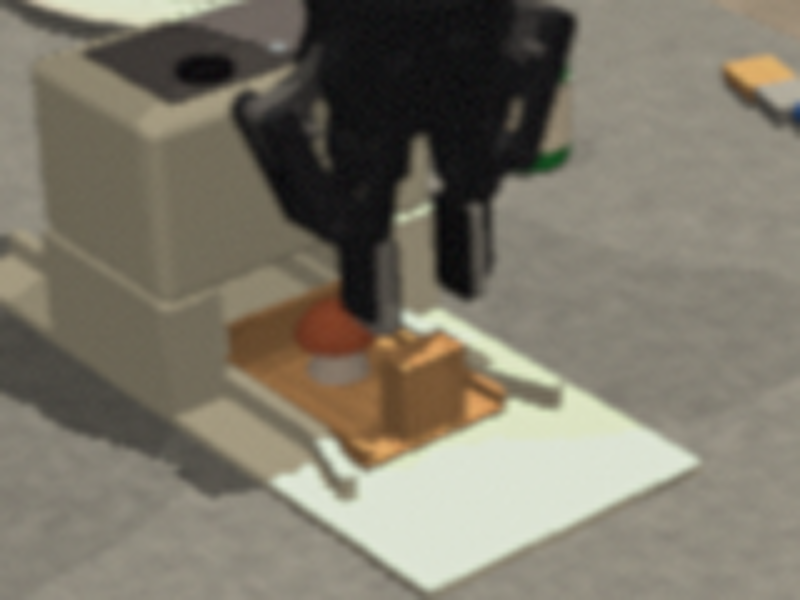

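Run:
```python
from tgt import *
go([*lane(-130,-2.2),.10],Rvert(91.1,-52))
```

```text
t 13.7 shift [-61.6 -44.3   0.6] turn [  0.27   0.18 -51.98] | [ 0.598  -0.0351  0.0557] q [ 0.2681  0.3992 -0.3754  0.0015 -0.7909 -0.2492] F [0.0569 0.1424 1.914 ]
```

Emit:
apply_moves(targets=[[[0,-30,0],[0,0,0]],[[-20,-44,0],[0,0,-4]],[[-40,-44,0],[0,0,-12]],[[-62,-44,0.5],[0,0,-20]],[[-62,-44,0.5],[0,0,-28]],[[-62,-44,0.5],[0,0,-36]],[[-62,-44,0.5],[0,0,-44]],[[-62,-44,0.5],[0,0,-52]],[[-62,-44,0.5],[0,0,-52]],[[-62,-44,0.5],[0,0,-52]]], fingers=0.0, newtons=30)

```text
time_s: 14.7
position: [0.5982, -0.0983, 0.0981]
ee_rot: [-0.507, -1.516, 0.532]
contact_force: [-0.4, -0.8, 1.1]
finger_gap: 0.002
```

Run:
```python
from tgt import *
q=eyes.capture("side");cv2.imwrite("pics/s8.png",q["img"])
p=eyes.capture("wrist");cv2.imwrite("pics/w8.png",p["img"])
go([*lane(-115,-2.2),.0158],Rvert(91.1,-52))
print(arm.read_state()["finger_gap"])
```

```text
t 14.8 shift [-57.2  64.2   1. ] turn [ 0.17  0.35 -0.11] | [ 0.5989 -0.0968  0.1004] q [-0.3891  0.6558  0.1537 -0.8089 -1.5453  0.6418] F [-0.0321  0.5023  0.2585]
0.00095079012614625
```

View pics/s8.png

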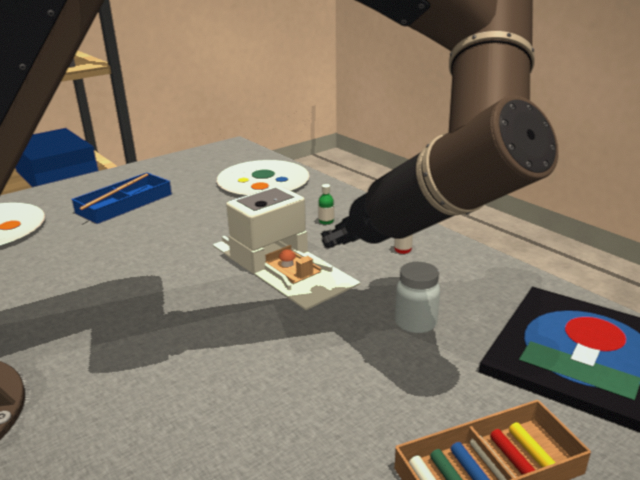

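View pics/w8.png

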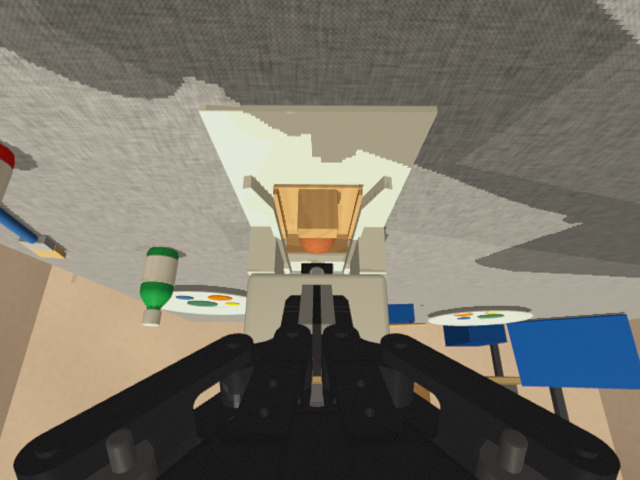

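Run:
```python
from tgt import *
s=arm.read_state();R=Ro.from_rotvec(s["ee_rot"]).as_matrix();d=R[:,1]
p=eyes.capture("side")
for k in (0,.05,.1,.15,.2,.25,.3,.35): 
    X=s["position"]-k*d; a=proj(p,X)[0]; c=(p["R"]@X+p["t"])[2]
    print(k,X,a,"px/mm",p["fx"]/c/1000)
cv2.imwrite("pics/s8z.png",cv2.resize(p["img"][90:330,310:570],None,fx=3,fy=2.5*1))
for n,l in (("jar",[[413.7,320.6]]),): print(toplane(p,l,0))
# jar outline check
for X in ([.653,-.255,0],[.653,-.255,.095]): print(proj(p,X))
```

```text
0 [ 0.5989 -0.0968  0.1004] [325.8    240.2783] px/mm 0.5992123833596548
0.05 [ 0.5995 -0.1361  0.1313] [341.3568 231.9095] px/mm 0.6249333798078353
0.1 [ 0.6001 -0.1755  0.1622] [358.3091 222.79  ] px/mm 0.6529615413621919
0.15 [ 0.6007 -0.2148  0.193 ] [376.8533 212.8141] px/mm 0.6836218723668863
0.2 [ 0.6013 -0.2542  0.2239] [397.2249 201.8552] px/mm 0.7173034280829305
0.25 [ 0.6019 -0.2935  0.2547] [419.7079 189.7604] px/mm 0.7544759110930341
0.3 [ 0.6025 -0.3328  0.2856] [444.6486 176.3435] px/mm 0.7957117101546916
0.35 [ 0.6031 -0.3722  0.3165] [472.4731 161.3753] px/mm 0.8417155840780122
[[ 0.6509 -0.2556  0.    ]]
[[414.3488 319.9609]]
[[417.8784 269.3677]]
```

View pics/s8z.png

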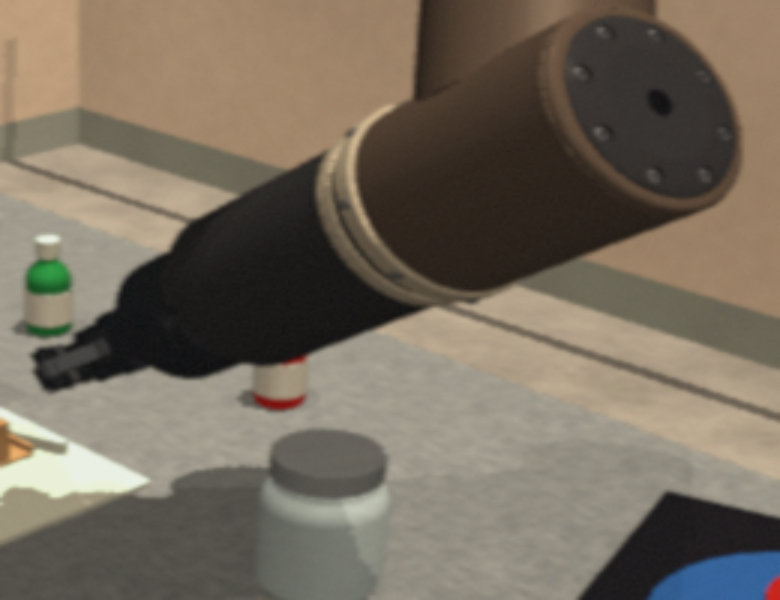

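Run:
```python
from tgt import *
th=np.linspace(0,2*np.pi,73)
for jx,jy in((.652,-.255),(.653,-.262)):
  J=np.c_[jx+.034*np.cos(th),jy+.034*np.sin(th),np.full(73,.095)]
  for a in (38,42):
    for yaw in (91.1,95):
      for tip in (-115,-105,-95,-88):
        P=np.array([*lane(tip,-2.2),.0158]);ar=np.radians(a);yr=np.radians(yaw)
        b=-np.array([np.cos(yr)*np.cos(ar),np.sin(yr)*np.cos(ar),-np.sin(ar)])
        k=(J-P)@b;dist=np.linalg.norm(J-P-k[:,None]*b,axis=1)
        i=dist.argmin();print(jx,jy,a,yaw,tip,"min",round(dist[i],4),"k",round(k[i],3))
```

```text
0.652 -0.255 38 91.1 -115 min 0.0399 k 0.169
0.652 -0.255 38 91.1 -105 min 0.0449 k 0.176
0.652 -0.255 38 91.1 -95 min 0.0501 k 0.183
0.652 -0.255 38 91.1 -88 min 0.0537 k 0.188
0.652 -0.255 38 95 -115 min 0.035 k 0.168
0.652 -0.255 38 95 -105 min 0.0403 k 0.176
0.652 -0.255 38 95 -95 min 0.0455 k 0.182
0.652 -0.255 38 95 -88 min 0.0494 k 0.188
0.652 -0.255 42 91.1 -115 min 0.0494 k 0.164
0.652 -0.255 42 91.1 -105 min 0.0552 k 0.172
0.652 -0.255 42 91.1 -95 min 0.0609 k 0.178
0.652 -0.255 42 91.1 -88 min 0.0651 k 0.183
0.652 -0.255 42 95 -115 min 0.0454 k 0.164
0.652 -0.255 42 95 -105 min 0.0513 k 0.17
0.652 -0.255 42 95 -95 min 0.0572 k 0.178
0.652 -0.255 42 95 -88 min 0.0614 k 0.183
0.653 -0.262 38 91.1 -115 min 0.0439 k 0.174
0.653 -0.262 38 91.1 -105 min 0.049 k 0.182
0.653 -0.262 38 91.1 -95 min 0.0542 k 0.188
0.653 -0.262 38 91.1 -88 min 0.0579 k 0.194
0.653 -0.262 38 95 -115 min 0.0391 k 0.174
0.653 -0.262 38 95 -105 min 0.0443 k 0.18
0.653 -0.262 38 95 -95 min 0.0497 k 0.188
0.653 -0.262 38 95 -88 min 0.0535 k 0.192
0.653 -0.262 42 91.1 -115 min 0.0539 k 0.17
0.653 -0.262 42 91.1 -105 min 0.0596 k 0.176
0.653 -0.262 42 91.1 -95 min 0.0655 k 0.183
0.653 -0.262 42 91.1 -88 min 0.0697 k 0.188
0.653 -0.262 42 95 -115 min 0.0499 k 0.169
0.653 -0.262 42 95 -105 min 0.0558 k 0.176
0.653 -0.262 42 95 -95 min 0.0618 k 0.183
0.653 -0.262 42 95 -88 min 0.066 k 0.187
```

Run:
```python
from tgt import *
go([*lane(-103,-2.2),.05],Rvert(91.1,-42))
go([*lane(-103,-2.2),.017],Rvert(91.1,-42))
```

```text
t 14.85 shift [-23.7  52.5   0.9] turn [0.2  0.4  9.89] | [ 0.599  -0.0964  0.101 ] q [-0.3885  0.6549  0.1537 -0.8091 -1.5455  0.6419] F [-0.142   0.7123  0.5117]
t 14.85 shift [-49.6  72.9   1.1] turn [0.2  0.4  9.89] | [ 0.599  -0.0964  0.101 ] q [-0.3885  0.6549  0.1537 -0.8091 -1.5455  0.6419] F [-0.142   0.7123  0.5117]
```

Emit:
apply_moves(targets=[[[-5,10,1],[0.2,0.4,5]],[[-10,22,1],[0.2,0.4,9.9]],[[-17,38,1],[0.2,0.4,9.9]],[[-24,52,1],[0.2,0.4,9.9]],[[-30,57,1],[0.2,0.4,9.9]],[[-36,62,1],[0.2,0.4,9.9]],[[-42,67,1],[0.2,0.4,9.9]],[[-46,70,1],[0.2,0.4,9.9]],[[-50,73,1],[0.2,0.4,9.9]],[[-50,73,1],[0.2,0.4,9.9]]])

```text
time_s: 15.85
position: [0.5977, -0.0701, 0.0157]
ee_rot: [-0.641, -1.476, 0.669]
contact_force: [-0.1, -0.5, -0.7]
finger_gap: -0.0
```

Run:
```python
from tgt import *
q=eyes.capture("side");cv2.imwrite("pics/s9.png",cv2.resize(q["img"][150:350,210:480],None,fx=2.9,fy=2.9,interpolation=cv2.INTER_CUBIC))
p=eyes.capture("wrist");cv2.imwrite("pics/w9.png",p["img"])
go([*lane(-33,-2.2),.017],Rvert(91.1,-42))
```

```text
t 15.95 shift [52.6 46.8  0.2] turn [ 0.01 -0.01 -0.01] | [ 0.5981 -0.07    0.0166] q [-0.2768  0.6638  0.027  -0.731  -1.2816  0.6394] F [0.5613 0.0989 0.8069]
```

View pics/s9.png

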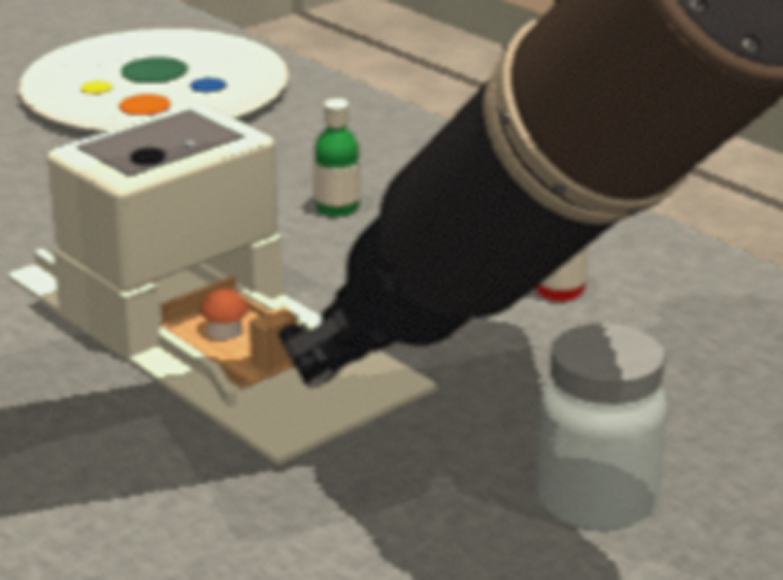

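View pics/w9.png

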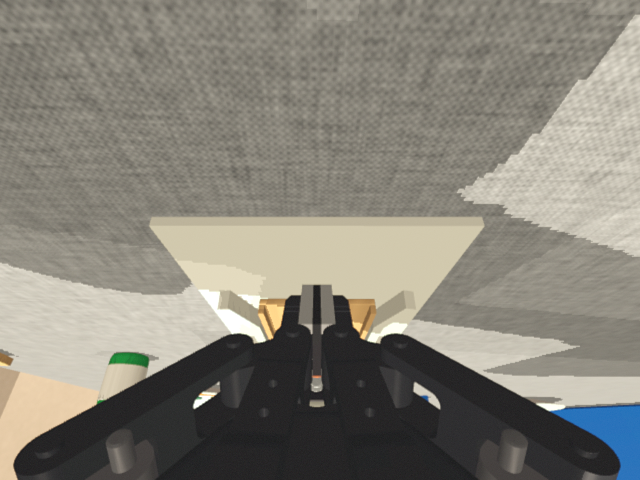

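Emit:
apply_moves(targets=[[[3,2.7,0],[0,0,0]],[[5.9,5.4,0],[0,0,0]],[[8.2,7.4,0],[0,0,0]],[[9.7,8.7,0],[0,0,0]],[[11.1,10,0],[0,0,0]],[[12.6,11.4,0],[0,0,0]],[[14.9,13.4,0],[0,0,0]],[[17.8,16.1,0],[0,0,0]],[[21.5,19.4,0],[0,0,0]],[[26,23.4,0],[0,0,0]]])

```text
time_s: 16.95
position: [0.5975, -0.0349, 0.0166]
ee_rot: [-0.642, -1.477, 0.669]
contact_force: [0.2, -1.0, -0.3]
finger_gap: -0.002
```

Run:
```python
from tgt import *
q=eyes.capture("side");cv2.imwrite("pics/s10.png",cv2.resize(q["img"][180:300,220:380],None,fx=5,fy=5,interpolation=cv2.INTER_CUBIC))
p=eyes.capture("top");cv2.imwrite("pics/t10.png",p["img"])
go([*lane(-30,-2.2),.017],Rvert(91.1,-42))
```

```text
t 17.05 shift [28.  24.7  0.1] turn [-0.02  0.    0.02] | [ 0.5973 -0.034   0.0167] q [-0.2288  0.6452 -0.006  -0.7542 -1.2457  0.6203] F [-0.6299  0.0816 -0.5554]
```

View pics/s10.png

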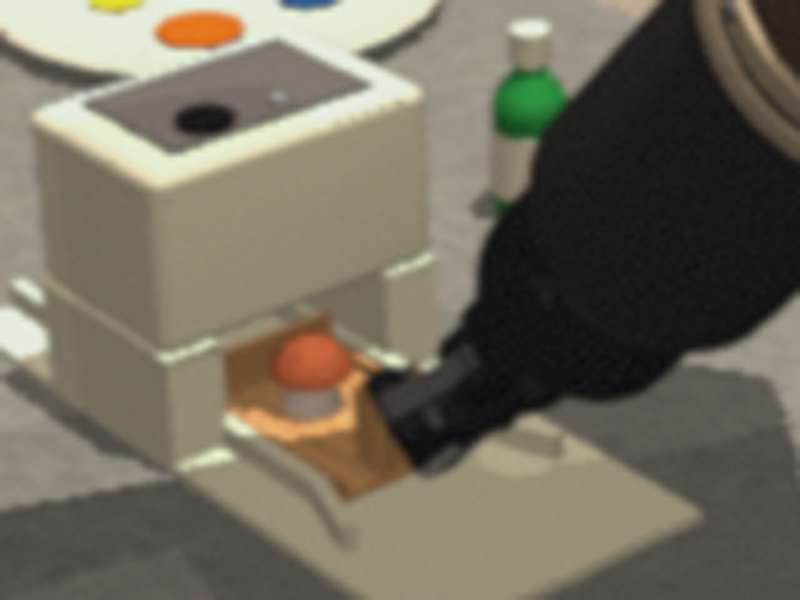

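Emit:
apply_moves(targets=[[[3,2.7,0],[0,0,0]],[[6.7,6,0],[0,0,0]],[[10.4,9.4,0],[0,0,0]],[[14.1,12.7,0],[0,0,0]],[[17.8,16.1,0],[0,0,0]],[[20.8,18.7,0],[0,0,0]],[[23,20.7,0],[0,0,0]],[[25.3,22.7,0],[0,0,0]],[[26.7,24.1,0],[0,0,0]],[[27.5,24.8,0],[0,0,0]]])

```text
time_s: 18.05
position: [0.5966, 0.0032, 0.0167]
ee_rot: [-0.64, -1.478, 0.669]
contact_force: [0.6, -2.0, -0.2]
finger_gap: 0.001
```

Run:
```python
from tgt import *
q=eyes.capture("side");cv2.imwrite("pics/s11.png",cv2.resize(q["img"][180:300,220:380],None,fx=5,fy=5,interpolation=cv2.INTER_CUBIC))
go([*lane(-36,-2.2),.017],Rvert(91.1,-53))
```

```text
t 18.1 shift [-4.2 -4.2  0.1] turn [ -0.03   0.01 -10.97] | [0.5965 0.0033 0.0167] q [-0.1773  0.6278 -0.036  -0.7783 -1.2085  0.5985] F [ 0.1722 -0.2141 -1.8222]
```

View pics/s11.png

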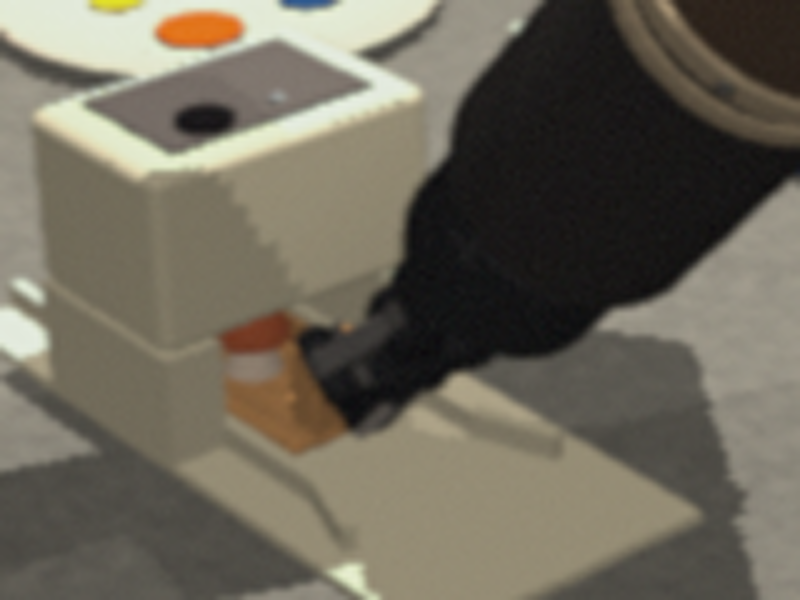

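Run:
```python
from tgt import *
go([*lane(-36,-2.4),.0157],Rvert(91.1,-54))
R=Rvert(91.1,-54); print(R.T@np.array([np.cos(np.radians(91.1)),np.sin(np.radians(91.1)),0]))
```

```text
t 18.1 shift [-5.1 -3.3 -0.1] turn [ -0.03   0.01 -11.97] | [0.5965 0.0033 0.0167] q [-0.1773  0.6278 -0.036  -0.7783 -1.2085  0.5985] F [ 0.1722 -0.2141 -1.8222]
[ 0.5878  0.809  -0.    ]
```

Emit:
apply_moves(targets=[[[-3,-2.5,0],[0,0,0]],[[-5,-3.3,0],[0,0,-4]],[[-5,-3.3,0],[0,0,-8]],[[-5,-3.3,0],[0,0,-12]],[[-5,-3.3,0],[0,0,-12]],[[-5,-3.3,0],[0,0,-12]]])

```text
time_s: 18.7
position: [0.5967, -0.0033, 0.0151]
ee_rot: [-0.478, -1.519, 0.507]
contact_force: [-0.0, 0.2, -0.3]
finger_gap: 0.001
```

Run:
```python
from tgt import *
q=eyes.capture("side");cv2.imwrite("pics/s12.png",cv2.resize(q["img"][180:300,220:380],None,fx=5,fy=5,interpolation=cv2.INTER_CUBIC))
p=eyes.capture("wrist");cv2.imwrite("pics/w12.png",p["img"])
p=eyes.capture("top");cv2.imwrite("pics/t12.png",cv2.resize(p["img"][190:310,210:410],None,fx=4,fy=4,interpolation=cv2.INTER_CUBIC))
go([*lane(-5,-2.4),.0157],Rvert(91.1,-54))
```

```text
t 18.85 shift [17.4 25.2  0.2] turn [-0.02  0.09 -0.05] | [ 0.597  -0.0022  0.0165] q [-0.2896  0.7313  0.0436 -0.9002 -1.3863  0.7259] F [-0.7851 -0.8879 -0.5217]
```

View pics/s12.png

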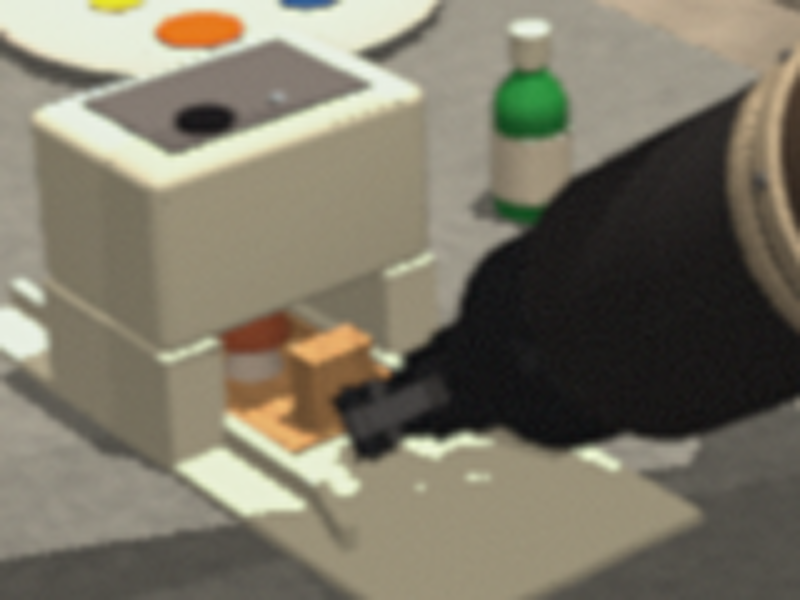

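View pics/t12.png

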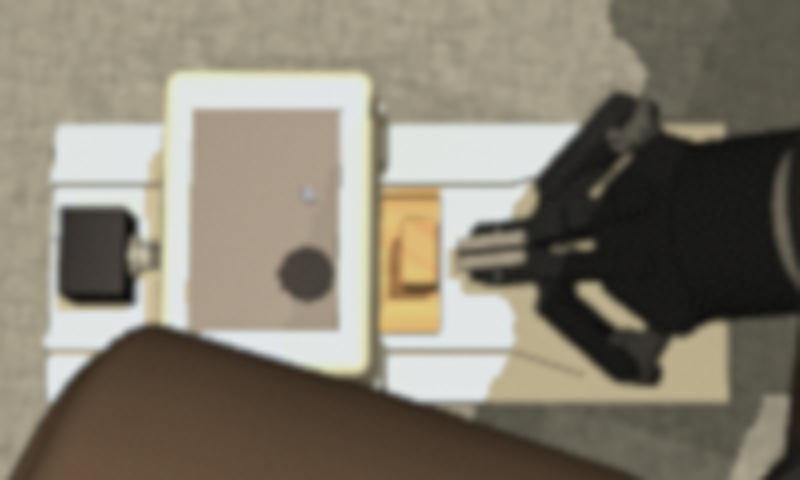

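Run:
```python
from tgt import *
from fit import fit
p=eyes.capture("top")
U=lambda u,v:((u+.5)/4-.5+210,(v+.5)/4-.5+190)
a=np.radians(YAW);e=np.array([np.cos(a),np.sin(a)])
def lx(u,v,z): 
    X=toplane(p,U(u,v),z)[0]; d=X[:2]-np.array([.5937,.0333]); return d@e*1000, d@np.array([-e[1],e[0]])*1000
print("tail rim",lx(440,190,.013),lx(440,333,.013),"block rear top",lx(436,222,.040),lx(433,292,.040),"front",lx(405,222,.040))
print("box",lx(135,225,.038),lx(133,295,.038),lx(62,208,.038),lx(60,300,.038),"plunger base/tip",lx(152,255,.02))
print("plate left",lx(47,402,.004),lx(55,124,.004))
cv2.imwrite("pics/sw.png",cv2.resize(p["img"][230:275,215:260],None,fx=13,fy=13,interpolation=cv2.INTER_CUBIC))
```

```text
tail rim (np.float64(-21.925070886697817), np.float64(-31.00957507726748)) (np.float64(-22.175393936718976), np.float64(32.67629703862972)) block rear top (np.float64(-21.285702666046628), np.float64(-12.311872921998916)) (np.float64(-20.125666621889074), np.float64(18.106732135067297)) front (np.float64(-7.9020788123119), np.float64(-12.344698260474228))
box (np.float64(109.24755978600936), np.float64(-11.637165524933147)) (np.float64(109.32219341457059), np.float64(18.90374694202889)) (np.float64(141.21798887642993), np.float64(-19.183320184521136)) (np.float64(140.83182770398972), np.float64(21.016652473153062)) plunger base/tip (np.float64(104.33476836146959), np.float64(-1.1444272425825328))
plate left (np.float64(151.71507974227364), np.float64(61.98517753028166)) (np.float64(152.13015105684318), np.float64(-63.23280011329738))
```

View pics/sw.png

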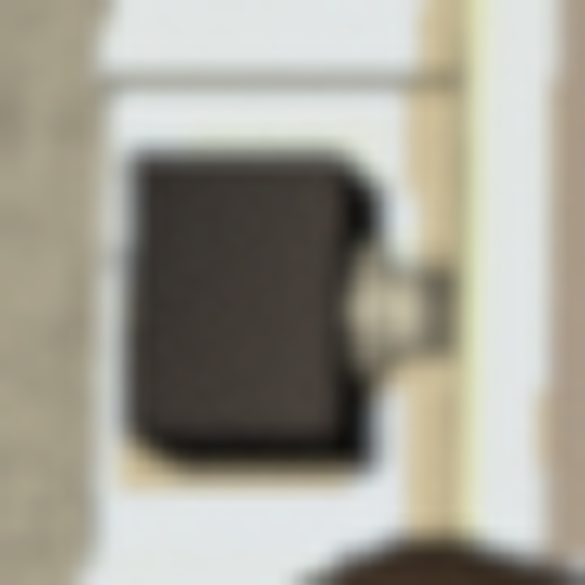

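Emit:
apply_moves(targets=[[[2.4,3.2,0],[0,0,0]],[[4.1,5.7,0],[0,0,0]],[[5.3,7.3,0],[0,0,0]],[[7.1,9.7,0],[0,0,0]],[[9.4,12.9,0],[0,0,0]],[[11.8,16.2,0],[0,0,0]],[[14.1,19.4,0],[0,0,0]],[[15.9,21.8,0],[0,0,0]],[[17.1,23.5,0],[0,0,0]],[[17.6,24.3,0],[0,0,0]]])

```text
time_s: 19.9
position: [0.5963, 0.0281, 0.0165]
ee_rot: [-0.478, -1.522, 0.509]
contact_force: [0.5, -3.0, 2.3]
finger_gap: -0.001
```

Run:
```python
from tgt import *
for i in range(4):
    s=arm.read_state();print(s["time_s"],s["position"],s["contact_force"]);p=eyes.capture("top")
cv2.imwrite("pics/t13.png",cv2.resize(p["img"][190:310,210:410],None,fx=4,fy=4,interpolation=cv2.INTER_CUBIC))
go([*lane(5,-2.4),.0157],Rvert(91.1,-54))
```

```text
19.9 [0.5963 0.0281 0.0165] [ 0.4654 -3.0374  2.3167]
19.95 [0.5963 0.0282 0.0165] [-0.309  -2.3958  1.5161]
20.0 [0.5963 0.0282 0.0165] [-0.7514 -1.6513  2.2549]
20.05 [0.5963 0.0282 0.0164] [ 0.8582 -1.345   1.6883]
t 20.1 shift [5.5 8.6 0. ] turn [-0.04  0.08 -0.02] | [0.5963 0.0281 0.0163] q [-0.2509  0.7181  0.017  -0.9236 -1.3551  0.718 ] F [-0.0447 -0.9805  0.4809]
```

View pics/t13.png

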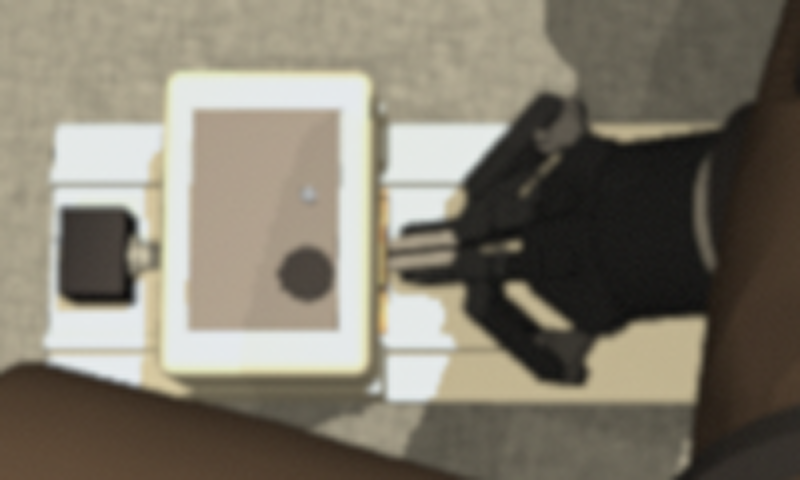

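Emit:
apply_moves(targets=[[[0.6,0.8,0],[0,0,0]],[[1.2,1.6,0],[0,0,0]],[[1.8,2.4,0],[0,0,0]],[[2.4,3.2,0],[0,0,0]],[[2.9,4.0,0],[0,0,0]],[[3.5,4.8,0],[0,0,0]],[[3.5,4.8,0],[0,0,0]]])

```text
time_s: 20.8
position: [0.5961, 0.0343, 0.0163]
ee_rot: [-0.477, -1.521, 0.508]
contact_force: [0.7, -1.7, 0.9]
finger_gap: -0.001
```

Emit:
apply_moves(targets=[[[0.6,0.8,0],[0,0,0]],[[1.2,1.6,0],[0,0,0]],[[1.8,2.4,0],[0,0,0]],[[2.4,3.2,0],[0,0,0]],[[2.4,3.2,0],[0,0,0]]])

```text
time_s: 21.3
position: [0.596, 0.0383, 0.0163]
ee_rot: [-0.477, -1.521, 0.508]
contact_force: [0.4, -3.1, 0.9]
finger_gap: 0.0
```

Run:
```python
from tgt import *
for i in range(4):
    s=arm.read_state();print(s["time_s"],s["position"],s["contact_force"]);p=eyes.capture("top" if i<2 else "side");cv2.imwrite(f"pics/x{i}.png",p["img"])
cv2.imwrite("pics/t14.png",np.hstack([cv2.resize(cv2.imread("pics/x1.png")[215:295,215:265],None,fx=7,fy=7,interpolation=cv2.INTER_CUBIC),cv2.resize(p["img"][190:302,230:320],None,fx=5,fy=5,interpolation=cv2.INTER_CUBIC)]))
go([*lane(5,-2.4),.0157],Rvert(91.1,-54))
```

```text
21.3 [0.596  0.0383 0.0163] [ 0.3926 -3.0735  0.8643]
21.35 [0.596  0.0383 0.0164] [-0.6006 -2.8537  0.8659]
21.4 [0.596  0.0383 0.0164] [ 0.613  -2.4236  0.6565]
21.45 [0.596  0.0383 0.0164] [ 1.3255 -3.0967  0.8479]
t 21.5 shift [-0.5  0.4  0. ] turn [-0.04  0.08 -0.02] | [0.596  0.0383 0.0164] q [-0.2377  0.7138  0.0088 -0.9316 -1.3448  0.715 ] F [-0.2122 -2.7458  1.1152]
```

View pics/t14.png

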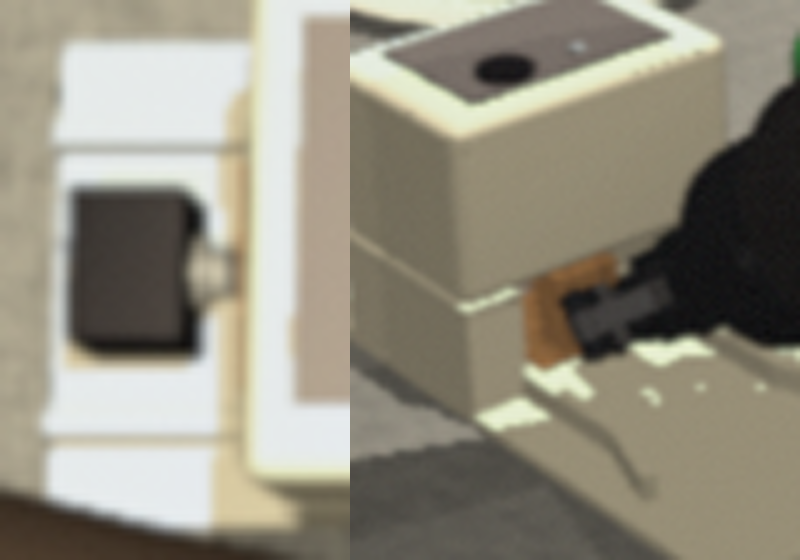

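Emit:
apply_moves(targets=[[[0.6,0.8,0],[0,0,0]],[[1.2,1.6,0],[0,0,0]],[[1.8,2.4,0],[0,0,0]],[[1.8,2.4,0],[0,0,0]]])

```text
time_s: 21.9
position: [0.596, 0.0413, 0.0164]
ee_rot: [-0.478, -1.521, 0.508]
contact_force: [0.1, -3.5, 0.5]
finger_gap: 0.003
```

Emit:
apply_moves(targets=[[[0.3,0.4,0],[0,0,0]],[[0.6,0.8,0],[0,0,0]],[[0.6,0.8,0],[0,0,0]],[[0.6,0.8,0],[0,0,0]]])

```text
time_s: 22.3
position: [0.596, 0.0422, 0.0164]
ee_rot: [-0.478, -1.521, 0.508]
contact_force: [0.1, -5.0, 0.8]
finger_gap: 0.002
```

Emit:
apply_moves(targets=[[[0.3,0.4,0],[0,0,0]],[[0.6,0.8,0],[0,0,0]],[[0.6,0.8,0],[0,0,0]],[[0.6,0.8,0],[0,0,0]]])

```text
time_s: 22.7
position: [0.596, 0.0431, 0.0164]
ee_rot: [-0.478, -1.521, 0.508]
contact_force: [0.0, -4.9, 1.5]
finger_gap: 0.0
```

Emit:
apply_moves(targets=[[[0.3,0.4,0],[0,0,0]],[[0.6,0.8,0],[0,0,0]],[[0.6,0.8,0],[0,0,0]],[[0.6,0.8,0],[0,0,0]]])

```text
time_s: 23.1
position: [0.596, 0.0439, 0.0164]
ee_rot: [-0.478, -1.521, 0.508]
contact_force: [0.4, -4.9, 2.0]
finger_gap: -0.001
```

Run:
```python
from tgt import *
for i in range(3):
    s=arm.read_state();print(s["time_s"],s["position"],s["contact_force"]);p=eyes.capture("top" if i<2 else "side");cv2.imwrite(f"pics/y{i}.png",p["img"])
cv2.imwrite("pics/t15.png",np.hstack([cv2.resize(cv2.imread("pics/y1.png")[215:295,215:265],None,fx=7,fy=7,interpolation=cv2.INTER_CUBIC),cv2.resize(p["img"][190:302,230:320],None,fx=5,fy=5,interpolation=cv2.INTER_CUBIC)]))
```

```text
23.1 [0.596  0.0439 0.0164] [ 0.4419 -4.902   2.0419]
23.15 [0.596  0.0439 0.0164] [-0.4858 -5.714   1.8625]
23.2 [0.596  0.0439 0.0164] [ 0.1845 -5.7568  1.9403]
```

View pics/t15.png

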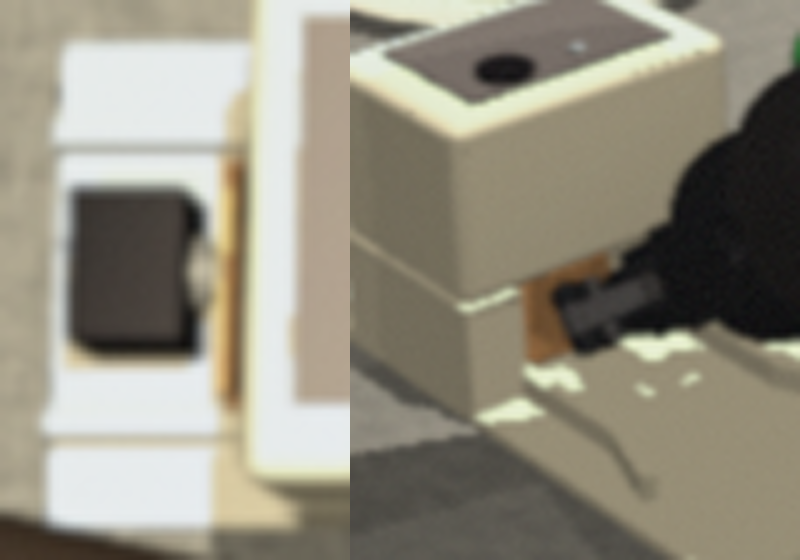

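Emit:
apply_moves(targets=[[[0.3,0.4,0],[0,0,0]],[[0.6,0.8,0],[0,0,0]],[[0.6,0.8,0],[0,0,0]],[[0.6,0.8,0],[0,0,0]]])

```text
time_s: 23.65
position: [0.596, 0.0446, 0.0163]
ee_rot: [-0.478, -1.521, 0.509]
contact_force: [-0.1, -5.7, 1.3]
finger_gap: 0.004
```

Emit:
apply_moves(targets=[[[0.3,0.4,0],[0,0,0]],[[0.6,0.8,0],[0,0,0]],[[0.6,0.8,0],[0,0,0]],[[0.6,0.8,0],[0,0,0]]])

```text
time_s: 24.05
position: [0.5961, 0.0452, 0.0164]
ee_rot: [-0.479, -1.521, 0.509]
contact_force: [-0.9, -5.9, 1.4]
finger_gap: -0.001
```

Run:
```python
from tgt import *
for i in range(3):
    s=arm.read_state();print(s["time_s"],s["position"],s["contact_force"]);p=eyes.capture("top" if i<2 else "side");cv2.imwrite(f"pics/y{i}.png",p["img"])
cv2.imwrite("pics/t16.png",np.hstack([cv2.resize(cv2.imread("pics/y1.png")[215:295,215:265],None,fx=7,fy=7,interpolation=cv2.INTER_CUBIC),cv2.resize(p["img"][190:302,230:320],None,fx=5,fy=5,interpolation=cv2.INTER_CUBIC)]))
```

```text
24.05 [0.5961 0.0452 0.0164] [-0.8937 -5.8601  1.3867]
24.1 [0.5961 0.0452 0.0164] [ 0.6758 -5.7936  1.5688]
24.15 [0.5961 0.0452 0.0164] [ 0.1143 -7.0762  0.8135]
```

View pics/t16.png

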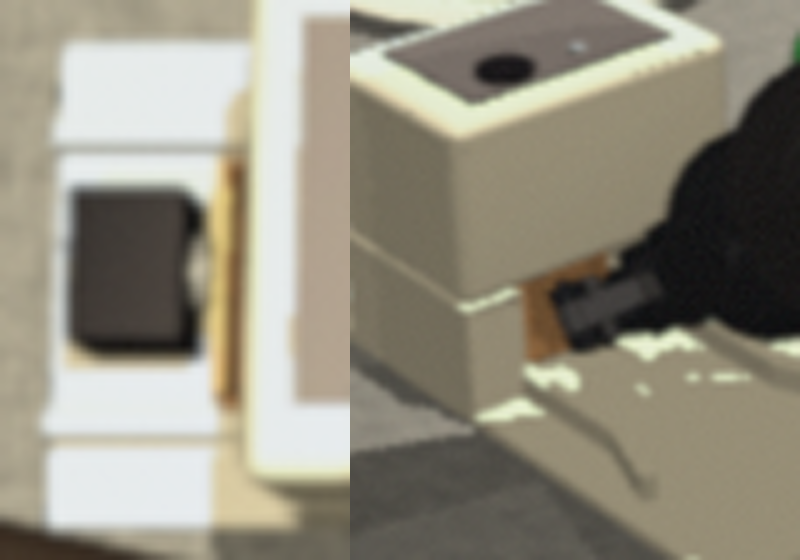

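Emit:
apply_moves(targets=[[[0.4,0.5,0],[0,0,0]],[[0.7,1.0,0],[0,0,0]],[[1.1,1.5,0],[0,0,0]],[[1.2,1.7,0],[0,0,0]],[[1.2,1.7,0],[0,0,0]]])

```text
time_s: 24.7
position: [0.5962, 0.0462, 0.0164]
ee_rot: [-0.48, -1.522, 0.51]
contact_force: [-0.2, -9.4, 2.5]
finger_gap: -0.001
```

Emit:
apply_moves(targets=[[[0.6,0.8,0],[0,0,0]],[[1.2,1.6,0],[0,0,0]],[[1.8,2.4,0],[0,0,0]],[[1.8,2.4,0],[0,0,0]],[[1.8,2.4,0],[0,0,0]],[[1.8,2.4,0],[0,0,0]]])

```text
time_s: 25.3
position: [0.5963, 0.0465, 0.0163]
ee_rot: [-0.483, -1.522, 0.512]
contact_force: [-1.0, -15.1, 5.5]
finger_gap: 0.002
```

Run:
```python
from tgt import *
for i in range(3):
    s=arm.read_state();print(s["time_s"],s["position"],s["contact_force"]);p=eyes.capture("top" if i<2 else "side");cv2.imwrite(f"pics/y{i}.png",p["img"])
cv2.imwrite("pics/t17.png",np.hstack([cv2.resize(cv2.imread("pics/y1.png")[215:295,215:265],None,fx=7,fy=7,interpolation=cv2.INTER_CUBIC),cv2.resize(p["img"][190:302,230:320],None,fx=5,fy=5,interpolation=cv2.INTER_CUBIC)]))
```

```text
25.3 [0.5963 0.0465 0.0163] [ -1.024  -15.0871   5.4681]
25.35 [0.5963 0.0465 0.0164] [ -0.9588 -15.6402   4.4833]
25.4 [0.5963 0.0465 0.0163] [ -1.9707 -15.4705   4.5041]
```

View pics/t17.png

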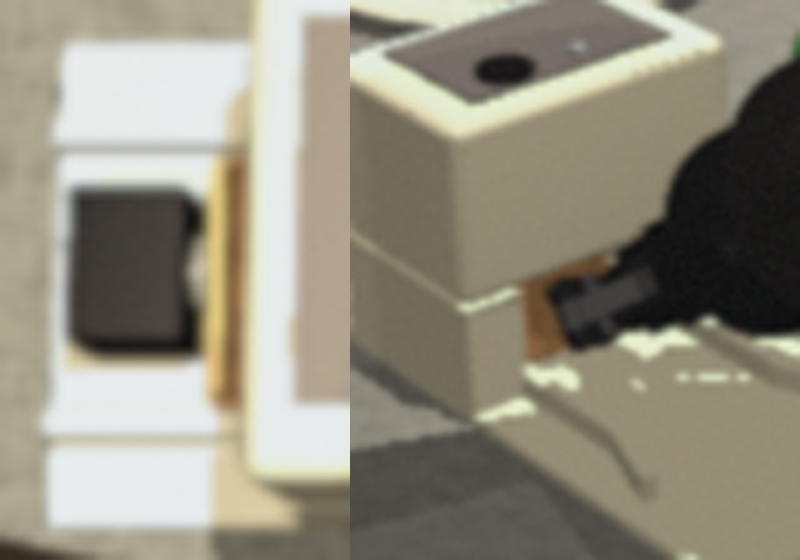

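Emit:
apply_moves(targets=[[[1.9,2.6,0],[0,0,0]],[[1.9,2.6,0],[0,0,0]],[[1.9,2.6,0],[0,0,0]],[[1.9,2.6,0],[0,0,0]],[[1.9,2.6,0],[0,0,0]],[[1.9,2.6,0],[0,0,0]]])

```text
time_s: 26.05
position: [0.5964, 0.0466, 0.0163]
ee_rot: [-0.487, -1.523, 0.515]
contact_force: [-2.0, -16.1, 5.8]
finger_gap: 0.001
```

Run:
```python
from tgt import *
for i in range(2):
    s=arm.read_state();print(s["time_s"],s["position"],s["contact_force"]);p=eyes.capture("top")
cv2.imwrite("pics/t18.png",cv2.resize(p["img"][215:295,215:295],None,fx=7,fy=7,interpolation=cv2.INTER_CUBIC))
go([*lane(-50,-2.4),.0157],Rvert(91.1,-54))
```

```text
26.05 [0.5964 0.0466 0.0163] [ -1.9721 -16.1035   5.8373]
26.1 [0.5964 0.0466 0.0163] [ -2.0648 -16.7421   5.9178]
t 26.15 shift [-38.2 -50.4   0.6] turn [ 0.09  0.22 -0.6 ] | [0.5964 0.0466 0.0164] q [-0.2225  0.7049 -0.0012 -0.9336 -1.3265  0.7099] F [ -2.6135 -18.1025   5.9035]
```

View pics/t18.png

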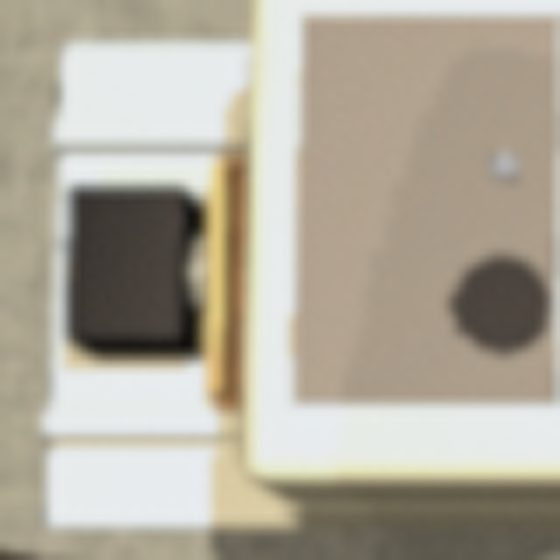

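Run:
```python
from tgt import *
p=eyes.capture("top")
cv2.imwrite("pics/t19.png",cv2.resize(p["img"][230:275,220:255],None,fx=13,fy=13,interpolation=cv2.INTER_CUBIC))
U=lambda u,v:((u+.5)/13-.5+220,(v+.5)/13-.5+230)
a=np.radians(YAW);e=np.array([np.cos(a),np.sin(a)]);g=cv2.cvtColor(p["img"],cv2.COLOR_BGR2GRAY)
print(g[240:244,222:256]);print(g[252:256,222:256])
for c in (243,244,245,246): print(c,(toplane(p,(c,246),.026)[0][:2]-np.array([.5937,.0333]))@e)
for c in (240,241,242,243,244): print(c,"box top",(toplane(p,(c,254),.038)[0][:2]-np.array([.5937,.0333]))@e,"base",(toplane(p,(c,254),.004)[0][:2]-np.array([.5937,.0333]))@e)
```

```text
[[174 204 226 225 223 223 223 221 222 222 222 221 222 221 222 221 221 222
  223 227 232 233 229 215 187 131 100 119 162 215 232 233 234 234]
 [178 202 207 183 165 162 163 162 162 162 163 163 163 163 163 163 163 165
  170 191 218 229 224 212 188 134 102 122 163 216 232 233 234 234]
 [181 195 182 132  95  93  94  93  93  94  94  95  95  95  96  96  97  97
  103 127 168 201 206 205 188 137 104 124 164 217 231 233 234 233]
 [181 195 172 110  62  57  58  59  60  62  61  63  64  64  66  67  67  69
   64  68 104 147 176 197 186 137 105 124 165 216 231 233 234 234]]
[[187 200 154  87  58  57  59  59  60  61  62  65  65  65  67  67  67  67
   61  81 139 175 184 196 184 130 105 135 177 220 233 234 234 234]
 [187 201 152  84  57  56  59  60  61  61  62  64  65  65  66  67  69  66
   64  94 155 185 186 196 184 130 108 141 183 222 233 234 234 234]
 [185 199 150  82  57  58  58  59  61  62  62  63  65  65  67  67  68  66
   62  91 149 177 178 195 184 130 110 143 186 222 233 234 234 234]
 [185 197 146  77  56  58  59  61  61  62  64  64  66  67  67  68  69  67
   58  76 128 160 171 193 184 132 111 144 186 223 233 235 234 233]]
243 0.11185207955931459
244 0.11009451638908457
245 0.1083370699458246
246 0.10657974021790653
240 box top 0.1147323465792322 base 0.12043615899296062
241 box top 0.11299811936004128 base 0.11864642816755762
242 box top 0.11126400706185445 base 0.11685681594118315
243 box top 0.10953000967324904 base 0.11506732230204895
244 box top 0.10779612718280375 base 0.11327794723836832
```

View pics/t19.png

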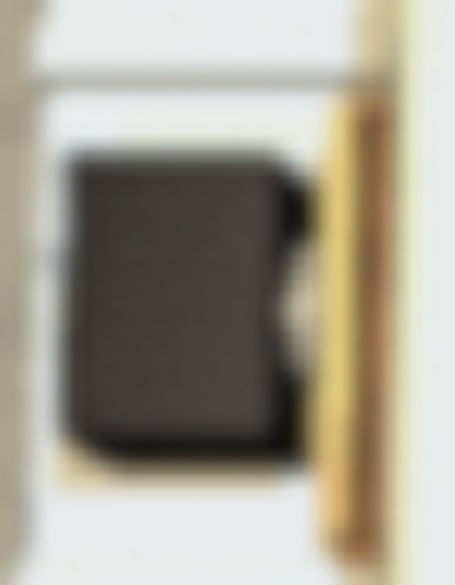

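Emit:
apply_moves(targets=[[[-0.6,-0.8,0],[0,0,0]],[[-1.2,-1.6,0],[0,0,0]],[[-1.8,-2.4,0],[0,0,0]],[[-2.4,-3.2,0],[0,0,0]],[[-2.9,-4.0,0],[0,0,0]],[[-3.5,-4.9,0],[0,0,0]],[[-4.4,-6.1,0],[0,0,0]],[[-5.3,-7.3,0],[0,0,0]],[[-6.5,-8.9,0],[0,0,0]],[[-8.2,-11.3,0],[0,0,0]]])

```text
time_s: 27.2
position: [0.5966, 0.0327, 0.0165]
ee_rot: [-0.486, -1.522, 0.515]
contact_force: [0.2, 0.7, 0.0]
finger_gap: -0.0
```

Emit:
apply_moves(targets=[[[-3,-4,0],[0,0,0]],[[-6,-9,0],[0,0,0]],[[-10,-14,0],[0,0,0]],[[-15,-20,0],[0,0,0]],[[-19,-26,0],[0,0,0]],[[-22,-30,0],[0,0,0]],[[-14,-42,0],[0,0,0]],[[-2,-58,0],[0,0,0]],[[10,-74,0],[0,0,0]],[[18,-86,0],[0,0,0]]])

```text
time_s: 28.2
position: [0.5983, -0.0264, 0.0853]
ee_rot: [-0.488, -1.525, 0.516]
contact_force: [0.1, 0.1, 1.3]
finger_gap: -0.003
```

Run:
```python
from tgt import *
p=eyes.capture("top");s=eyes.capture("side")
cv2.imwrite("pics/t20.png",cv2.resize(p["img"][190:310,210:410],None,fx=4,fy=4,interpolation=cv2.INTER_CUBIC))
cv2.imwrite("pics/s20.png",cv2.resize(s["img"][130:350,220:480],None,fx=3,fy=2.7,interpolation=cv2.INTER_CUBIC))
go([*lane(-90,-2.4),.15],Rvert(91.1,-54))
```

```text
t 28.3 shift [ 33.8 -62.3   1.1] turn [ 0.27  0.47 -0.71] | [ 0.5989 -0.0269  0.0857] q [-0.314   0.6426  0.0786 -0.8681 -1.4688  0.6477] F [ 0.444  -0.7658  0.7255]
```

View pics/t20.png

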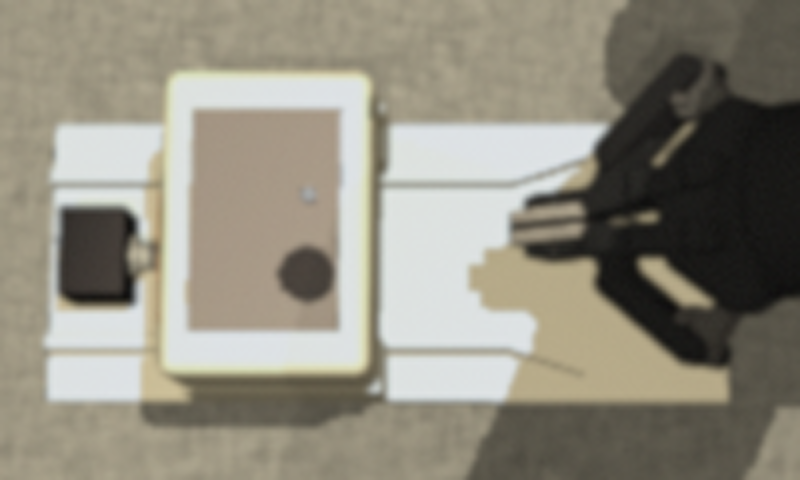

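View pics/s20.png

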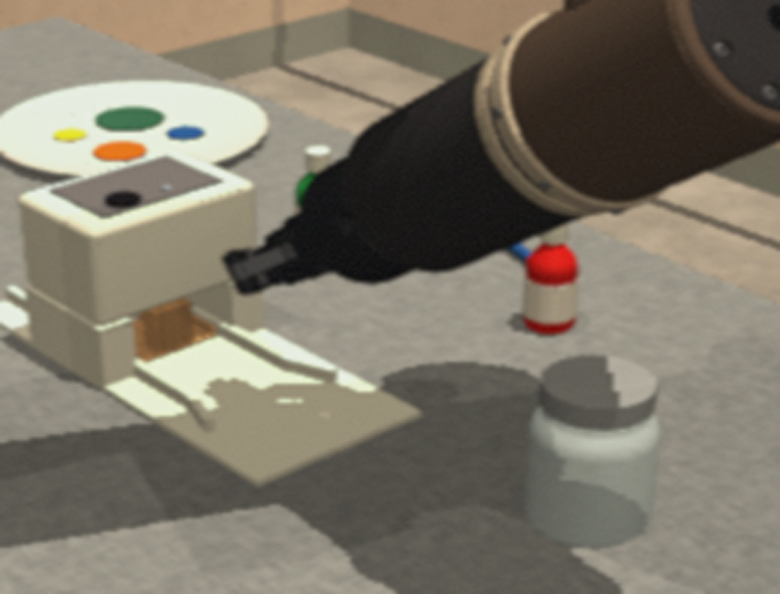

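Run:
```python
from tgt import *
go([*lane(-120,-2.4),.10],Rvert(91.1,-64))
go([*lane(-120,-2.4),.10],Rvert(91.1,-75))
s=eyes.capture("side")
cv2.imwrite("pics/s21.png",cv2.resize(s["img"][215:280,235:305],None,fx=9,fy=9,interpolation=cv2.INTER_CUBIC))
# predicted tail line for tails
for tail in (0,5,9,14):
    P=[[*lane(tail,y-1.5),z] for y,z in ((32,.004),(-32,.013),(14,.04),(-14,.04))]
    print(tail,((proj(s,P)-[235,215]+.5)*9-.5).round(0).tolist())
```

```text
t 28.3 shift [-24.2 -56.4   1.6] turn [  0.23   0.49 -10.71] | [ 0.5989 -0.0269  0.0857] q [-0.314   0.6426  0.0786 -0.8681 -1.4688  0.6477] F [ 0.444  -0.7658  0.7255]
t 28.3 shift [-24.2 -56.4   1.6] turn [  0.18   0.51 -21.71] | [ 0.5989 -0.0269  0.0857] q [-0.314   0.6426  0.0786 -0.8681 -1.4688  0.6477] F [ 0.444  -0.7658  0.7255]
0 [[298.0, 472.0], [542.0, 335.0], [360.0, 292.0], [469.0, 249.0]]
5 [[284.0, 463.0], [528.0, 326.0], [345.0, 283.0], [454.0, 241.0]]
9 [[273.0, 456.0], [516.0, 319.0], [334.0, 276.0], [443.0, 234.0]]
14 [[259.0, 447.0], [502.0, 311.0], [320.0, 268.0], [429.0, 226.0]]
```

View pics/s21.png

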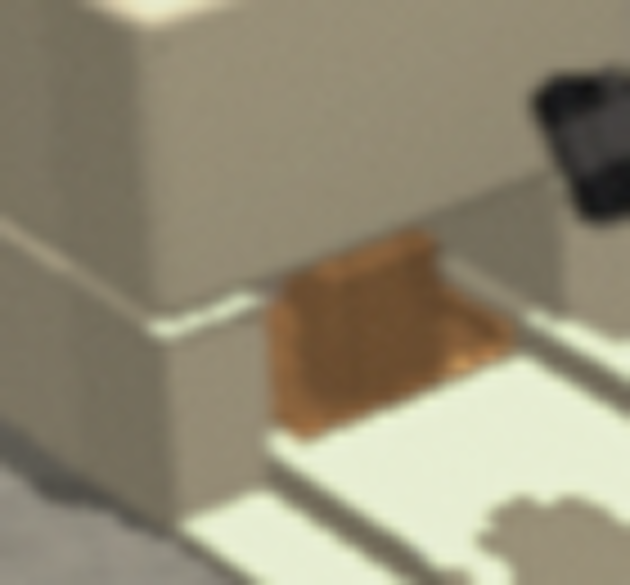

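Emit:
apply_moves(targets=[[[-1,-15,1],[0,0,0]],[[-4,-30,1],[0,0,0]],[[-8,-45,1],[0,0,-3]],[[-12,-58,1],[0,0,-8]],[[-12,-58,1],[0,0,-8]],[[-12,-58,1],[0,0,-8]],[[-12,-58,1],[0,0,-8]]])

```text
time_s: 29.05
position: [0.5982, -0.0801, 0.1092]
ee_rot: [-0.379, -1.547, 0.407]
contact_force: [-0.3, -0.1, 0.8]
finger_gap: -0.001
```

Run:
```python
from tgt import *
st=arm.read_state();print(st["time_s"],st["position"],st["contact_force"])
p=eyes.capture("wrist");cv2.imwrite("pics/w22.png",cv2.resize(p["img"][120:330,180:460],None,fx=2.8,fy=2.8,interpolation=cv2.INTER_CUBIC))
for q in ("charm","tray","switch"): print(q,[(d["location"],round(d["confidence"],2)) for d in spotter.look_for(p,q)[:2]])
t=eyes.capture("top")
for q in ("jar","paint_a"): print(q,[(toplane(t,d["location"],0)[0],round(d["confidence"],2)) for d in spotter.place_of(t,q)[:2]])
```

```text
29.05 [ 0.5982 -0.0801  0.1092] [-0.3187 -0.0603  0.767 ]
charm [([317.8, 231.3], 0.62)]
tray [([317.7, 203.6], 0.67)]
switch []
jar []
paint_a [(array([0.7721, 0.1201, 0.    ]), 0.84), (array([ 0.8077, -0.0722,  0.    ]), 0.58)]
```

View pics/w22.png

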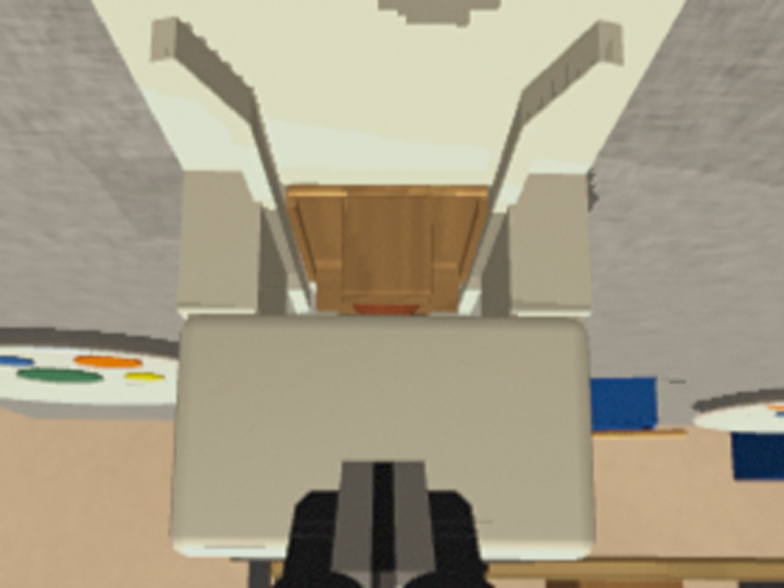

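Run:
```python
from tgt import *
s=eyes.capture("side")
for q in ("jar","paint_a"): print(q,[(toplane(s,d["location"],0)[0],round(d["confidence"],2)) for d in spotter.place_of(s,q)[:2]])
st=arm.read_state();print(st["time_s"],np.abs(st["qd"]).max())
print(finish_job())
```

```text
jar [(array([ 0.6471, -0.2623,  0.    ]), 0.94)]
paint_a [(array([0.7817, 0.1182, 0.    ]), 0.71), (array([ 0.8068, -0.0746,  0.    ]), 0.68)]
29.55 0.0036642935975124465
the job is handed in; nothing more can be done
None
```

I handed the job in at about 29.6 s of the 69 s allowed. The tray is in the lane with its tail under the lamp head. `finish_job` gave no verdict, so everything below is from my own checks.

**What I did:**
- I gripped the tray by its block and carried it level to the lane. I corrected a 1.5 mm sideways offset with the wrist camera and set the tray down with its front about 12 mm under the head.
- I let go, shut and tilted the fingers, and pushed the block forward slowly until the switch stopped moving.
- I kept pressing for over half a second, then backed off slowly and moved the arm clear.

**Checks that agreed:**
- **Press:** the force rose to about 5–6 N along the plunger's stroke, then to 15–18 N with no further movement. The top camera showed the tray's front about 4 mm from the switch box, as expected with the plunger fully in.
- **Tray after release:** the plunger pushed it back. Its tail now sits about 9 mm inside the lamp's front, and the tray is central and straight.
- **Arm:** it is at rest and touching nothing.

**Less certain:**
- **Toadstool:** under the head only the top of its cap shows above the grip block. It was clearly upright in the last full view, just before the tray went under the head, and I pushed gently after that.
- **Jar and bottles:** the last readings for the jar and red bottle are within about 8 mm of the first ones. The green bottle's side-camera reading differs by about 24 mm from its first one. Its top-camera reading changed by only about 7 mm and the arm never went near it, so I take that as detection error. The top camera could not see the jar in the last check.

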